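# Walk the pasta-drying stand into place and fit its rods

### The arm

A 6-joint arm with a two-finger parallel gripper is mounted at the origin on the work surface. World frame = base frame: x ahead of the robot, y to its left, z up, the work surface at z = 0. Lengths are in m, angles in degrees, forces in N, time in s.
With the tool pointing down it reaches from about 0.4 to 0.925 m from the base axis. Payload 3.4 kg.
Tool frame: the origin (TCP) lies on the mounting face of the last link; the fingertips stand 173 mm ahead of it and the grasp point (between the pads) lies 155 mm ahead of it; z points along the fingers, y is the line along which they close (so a half turn about z gives the same grasp; the last joint's range is limited). The gripper opens to 85 mm and grips with 20 to 120 N. Pads are 22 mm wide; open, the fingers measure 114 mm over their backs; the gripper's body (76 mm by 85 mm) begins 54 mm behind the grasp point. The pads swing forward as they close: fully open they stand 13 mm farther back than shut.
Start: joints at [63.398, 17.578, 86.31, -0, 76.112, -4.211], TCP at [0.219, 0.532, 0.405] pointing down, gripper open.
Joint ranges: [-179.03, 179.03], [-60, 130.46], [8.19, 133.38], [-81.62, 261.62], [5.75, 156.47], [-153.77, 153.77]. Speed limits (degrees/s): [147.25, 147.25, 180, 180, 180, 180].

### API

Orientations are given as a 3x3 rotation matrix whose columns are the frame's x, y, z axes.
In Python, from plant import readout, capture, ticket, search_frame, landmark_of gives the robot as it stands. The module is installed in compiled form; this text tells all that it offers.
- The arm moves only by the tool carry_out, never from a script. Its argument "increments" is one flat list of numbers, 6 for each row, row after row: the shift along the tool's x, y, z scaled (see below), then the turn, a rotation vector about the tool's x, y, z scaled (see below). In form: [x, y, z, rx, ry, rz, x, y, z, rx, ry, rz, ...]. A call has 1 to 8 rows; each row is the pose to reach, as a shift and turn from the pose commanded when the call began, along the tool's axes at that moment, turning the shorter way round; what a row does not reach only later rows make up. The controller multiplies each number of a shift by 0.5 m and each number of a turn by 180 degrees. A row lasts 1/10 s, in which the tool goes at most 50 mm and 8.59 degrees, less where a joint would pass 70% of its speed; a pose out of reach is approached as far as the arm can. A call with a number of a shift or a turn outside -1 to 1 is refused whole. A call with a gripper value outside its range is refused whole. "jaw" is the opening, from 0 (shut) to 1 (fully open), set as the call begins (left out, the last holds). The fingers move at their own pace and stop on an object; the grip force is fixed at half the most. Time passes only in rows, so rows that repeat a pose let the fingers close. It gives the time, the measured TCP pose, the force, the opening and the grip force at its end, in the units of the state.
- readout.read_state(): the state, without advancing time (a new reading comes with each control period).
- capture(name): name is "scene" or "top"; returns a dict with "img" (400x640x3 uint8, red, green, blue), "mtx" (3x3 intrinsics, pixels), "rvec" (rotation vector, rad) and "tvec" (3), from world to camera coordinates, as OpenCV has them. Camera axes: x right, y down, z forward; pixel columns grow to the right and rows downward; lengths in m; the calibration is good to about 2 mm. A picture is of the moment at which its call begins. There is no depth.
- ticket.close_job(): hands the job in; it is judged then, once.
Trained networks look in a picture, given as the dict that the camera call returned (one of the last four; its "shot" number tells which), for a name from the list of things; names that differ only in an ending like _2 or _b are one class to them, and where a whole thing is asked for, a point or a joint stands for the part that bears it (a point fixed in the world has none). Each returns a list of dicts, best first, with "p" (0 to 1); they miss things now and then, are a little off and sometimes report something else, mostly with a low value. They report only what shows in the picture. A call takes as long as a camera call. They do not tell look-alikes from the thing itself.
- search_frame(picture, name): "extent" ([left, top, right, bottom] in pixels, round what is visible of it).
- landmark_of(picture, name): "location" ([row, column] in pixels: a listed point, or the origin of a listed thing).
The state is a dict: "time_s": time; "joint_positions": joint angles; "qd": joint speeds; "tau": joint torques, N m; "tcp_pos": TCP position; "tcp_rot": TCP orientation; "force": force on the tool from outside, world axes, zero at the start; "moment": the same for the moment, N m; "width": opening from 0.0 (shut) to 1.0 (fully open); "grip_force": force on a finger pad.
Only numpy, scipy, OpenCV 4.12 (cv2) and the standard library are available. Lean on these libraries where they do the work, as an engineer would, in place of code of your own. Each camera call takes 0.05 s, during which the arm holds its last target. There are 200 camera calls.

### The job

Walk the heavy pasta-drying stand forward until its marble slab stands wholly on and square with the steel plate in the counter: push the slab's two rear corners forward in turn, at least four short pushes on each, never swinging it more than about 15 degrees off the plate's direction, and never shoving or lifting it by its wooden frame. Then push every drying rod there is, from the tray and from the counter, through a hole of its own in the rail so that about the same length sticks out on both sides, and let go. Leave the bowl, cups and carton where they are.

Things in the scene. Friction and masses are not known exactly. Their poses are not given: they have to be found in the camera images.
- stand: pasta-drying stand, 2 to 3 kg: a marble slab 150 mm deep (x), 250 mm wide (y), 28 mm thick, with a beech frame upright over its middle. Origin at the centre of the slab's underside, x forward (away from the robot, its walking direction), y left, z up. It rests by friction alone; pushed at one rear corner, that corner creeps ahead while the other stays almost still
- stand_left: left end of the marble slab (its left 70 mm, no visible seam); origin at the slab's rear left lower corner, the corner nearest the robot on the +y side; axes as the stand's
- stand_right: right end of the marble slab (its right 70 mm); origin at the slab's rear right lower corner, nearest the robot on the -y side; axes as the stand's
- stand_frame: the stand's beech frame, fixed to the slab, origin and axes as the stand's: two uprights 24 x 22 mm, 68 mm left and right of the middle, carry a rail 250 mm long (y), 30 mm thick (x), 52 mm high, its top 156 mm above the counter, drilled with four square holes
- front_left (a point): the slab's front left lower corner, 150 mm ahead of the rear left one
- front_right (a point): the slab's front right lower corner
- plate: flush stainless-steel plate let into the wooden counter, 180 mm deep (its x) by 320 mm wide (its y), no step at its edge; origin at its centre, x pointing away from the robot: the stand's place
- tray: blue cafeteria tray, 350 mm (x) by 262 mm (y), floor 3 mm thick, rim 11 mm high, fixed; origin at the centre of its underside. rod0 to rod2 lie on its floor, roughly along its y
- hole0 (a point): centre of hole 0 of the rail counted from the left: square, 18 x 18 mm, right through the 30 mm rail along x, mouths lightly chamfered, so that a rod slides through easily; 130 mm above the counter, 102 mm left of the stand's middle; axes as the stand's
- hole1 (a point): centre of hole 1 of the rail counted from the left: square, 18 x 18 mm, right through the 30 mm rail along x, mouths lightly chamfered, so that a rod slides through easily; 130 mm above the counter, 34 mm left of the stand's middle; axes as the stand's
- hole2 (a point): centre of hole 2 of the rail counted from the left: square, 18 x 18 mm, right through the 30 mm rail along x, mouths lightly chamfered, so that a rod slides through easily; 130 mm above the counter, 34 mm right of the stand's middle; axes as the stand's
- hole3 (a point): centre of hole 3 of the rail counted from the left: square, 18 x 18 mm, right through the 30 mm rail along x, mouths lightly chamfered, so that a rod slides through easily; 130 mm above the counter, 102 mm right of the stand's middle; axes as the stand's
- rod0: square beech drying rod, 200 mm long and 14 x 14 mm in section (35 g), with both ends stepped down to 10 x 10 mm over the last 8 mm, either end may go first; origin at the middle of its underside, x along the rod, z up; lies on the tray if present
- rod1: square beech drying rod, 200 mm long and 14 x 14 mm in section (35 g), with both ends stepped down to 10 x 10 mm over the last 8 mm, either end may go first; origin at the middle of its underside, x along the rod, z up; lies on the tray if present
- rod2: square beech drying rod, 200 mm long and 14 x 14 mm in section (35 g), with both ends stepped down to 10 x 10 mm over the last 8 mm, either end may go first; origin at the middle of its underside, x along the rod, z up; lies on the tray if present
- rod3: square beech drying rod, 200 mm long and 14 x 14 mm in section (35 g), with both ends stepped down to 10 x 10 mm over the last 8 mm, either end may go first; origin at the middle of its underside, x along the rod, z up; lies on the counter to the right of the stand if present
- bowl: glass bowl, 140 mm wide, 65 mm high, standing on the counter; origin under its centre; leave alone
- cup_a: small steel cup, 64 mm wide, 55 mm high; origin under its centre; leave alone
- cup_b: small steel cup, 64 mm wide, 55 mm high; origin under its centre; leave alone
- carton: small cardboard carton 60 x 150 mm, 45 mm high; origin under its centre; leave alone
There are look-alikes about, which are no part of the job. What is shaped like the rod1 but pink is not meant.

How it is judged:
By the outcome, as a careful person would: the job done as asked, in the order asked, and still so for the second after the job is handed in, with the robot touching nothing.
Of rod0, rod1, rod2, rod3 only 2 to 4 are there at a start; the rules pass over those that are not, and their reading is None.
At some moment in a run one of rod0, rod1, rod2, rod3 may be knocked a few centimetres aside while the robot is not near it.
Once in a run the grip may slacken for a moment while it holds something.
It also fails if it takes over 210 s, if anything falls off the work surface, if the arm or the gripper's body presses on something with over 40 N, if the wrist force passes 120 N, or if a joint passes its speed limit or range.

## Working session

There is one attempt and no reset: what is moved stays moved. The work goes in short steps, Python scripts to look and compute and a tool call to move; the robot and the scene stay as the last step left them, time stands still between calls to the robot, and variables do not carry over. Pictures are saved under pics/ and viewed, at most 14 in all, crops included, and the job is handed in when it is done.

Besides the shell and the picture viewer there is one more tool, called after "Request:" as name(argument=value, ...) on one line, values as JSON. carry_out: Moves the arm, as the interface text tells. Its arguments: {"type":"object","properties":{"increments":{"type":"array"},"jaw":{"type":"number"}},"required":["increments"]}

```bash
mkdir -p pics
cat > h.py <<'E'
import numpy as np, cv2
from plant import readout, capture, ticket, search_frame, landmark_of
def snap(c,fn=None):
    p=capture(c)
    if fn: cv2.imwrite('pics/'+fn,p['img'][:,:,::-1])
    return p
def w(p,row,col,z=0.):
    R,_=cv2.Rodrigues(np.array(p['rvec'],float)); t=np.array(p['tvec'],float).ravel(); K=np.array(p['mtx'],float)
    d=R.T@np.linalg.solve(K,[col,row,1.]); o=-R.T@t
    return o+d*(z-o[2])/d[2]
def px(p,X):
    return cv2.projectPoints(np.array(X,float).reshape(-1,3),np.array(p['rvec'],float),np.array(p['tvec'],float),np.array(p['mtx'],float),None)[0].reshape(-1,2)
E
python3 - <<'E'
from h import *
a=snap('scene','s0.png');b=snap('top','t0.png')
s=readout.read_state();print(s['tcp_rot'],s['tcp_pos'],s['force'])
np.set_printoptions(precision=4,suppress=True)
for p,n in((a,'scene'),(b,'top')):
    R=cv2.Rodrigues(np.array(p['rvec'],float))[0];print(n,-R.T@np.array(p['tvec']).ravel())
    for k in ['stand','stand_left','stand_right','front_left','front_right','plate','tray','rod0','rod1','rod2','rod3','hole0','hole1','hole2','hole3','bowl','cup_a','cup_b','carton']:
        z=.13 if 'hole' in k else 0.003 if k in('rod0','rod1','rod2') else 0
        for r in landmark_of(p,k)[:4]: print(k,round(r['p'],2),np.round(r['location'],1),w(p,*r['location'],z)[:2])
E
```

```text
[[-9.24591934e-01  3.80958120e-01 -8.15997014e-04]
 [ 3.80958971e-01  9.24590493e-01 -1.63749512e-03]
 [ 1.30646019e-04 -1.82487616e-03 -9.99998326e-01]] [0.21893056 0.53136163 0.40389284] [ 0.01713873 -0.8716748  -0.58938098]
scene [1.1629 0.7462 1.062 ]
stand 0.76 [183.3 295.3] [ 0.5059 -0.0055]
stand 0.67 [160.8 303.3] [ 0.4046 -0.0662]
stand_left 0.5 [185.2 297.8] [0.5063 0.0077]
stand_left 0.43 [141.9 229.6] [ 0.5262 -0.3544]
stand_right 0.32 [161.  298.9] [ 0.4166 -0.0775]
front_left 0.63 [209.3 309.4] [0.5573 0.1151]
front_right 0.74 [175.3 261.4] [ 0.562  -0.1241]
front_right 0.58 [124.9 258.8] [ 0.3786 -0.3499]
front_right 0.42 [218.6 393.4] [0.3967 0.3451]
plate 0.77 [203.2 264.2] [ 0.6434 -0.0166]
tray 0.8 [231.7 377.2] [0.4753 0.3392]
tray 0.68 [183.8 296.5] [ 0.5046 -0.0006]
rod0 0.76 [256.8 366.3] [0.5746 0.3746]
rod0 0.71 [143.4 229.8] [ 0.533  -0.3437]
rod0 0.67 [237.  381.8] [0.4837 0.3638]
rod0 0.66 [219.1 392.9] [0.4017 0.3463]
rod1 0.76 [256.8 366.3] [0.5746 0.3746]
rod1 0.71 [143.4 229.8] [ 0.533  -0.3437]
rod1 0.67 [237.  381.8] [0.4837 0.3638]
rod1 0.66 [219.1 
[... 2638 characters left out ...]
57 [210.7 361.4] [0.5034 0.0297]
hole2 0.89 [211.8 380.4] [ 0.5014 -0.0267]
hole2 0.8 [209.6 335. ] [0.5048 0.1081]
hole2 0.78 [215.2 406.9] [ 0.4932 -0.1053]
hole2 0.57 [210.7 361.4] [0.5034 0.0297]
hole3 0.89 [211.8 380.4] [ 0.5014 -0.0267]
hole3 0.8 [209.6 335. ] [0.5048 0.1081]
hole3 0.78 [215.2 406.9] [ 0.4932 -0.1053]
hole3 0.57 [210.7 361.4] [0.5034 0.0297]
bowl 0.65 [156.  463.5] [ 0.7153 -0.3255]
cup_a 0.77 [144.7 260. ] [0.7376 0.3609]
cup_a 0.64 [148.9 300.1] [0.7263 0.2252]
cup_b 0.77 [144.7 260. ] [0.7376 0.3609]
cup_b 0.64 [148.9 300.1] [0.7263 0.2252]
carton 0.91 [258.5 471.5] [ 0.3738 -0.3405]
carton 0.51 [217.4 365.7] [0.4994 0.0027]
carton 0.33 [213.3 333.8] [0.5104 0.1076]
```

View pics/s0.png

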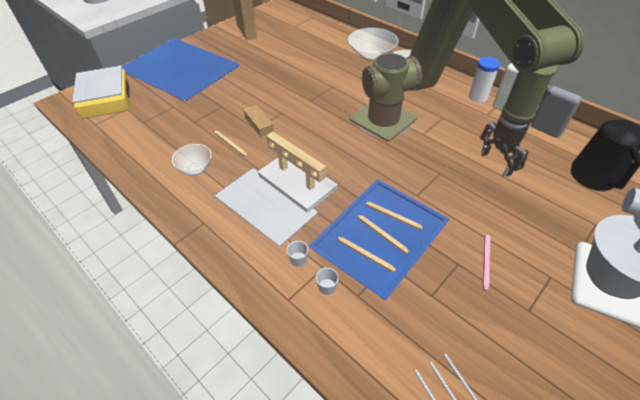

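View pics/t0.png

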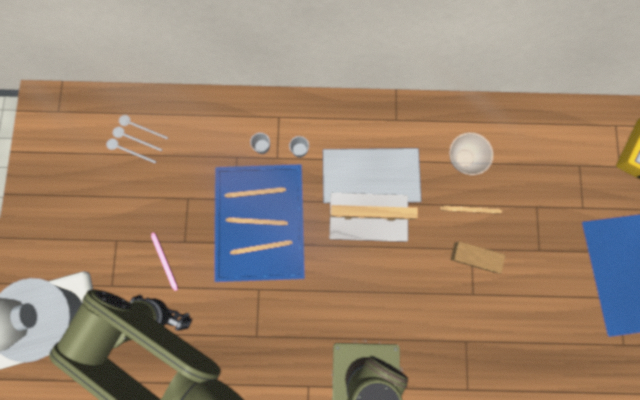

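The scene view shows the stand at (295,180) with the plate in front of it at (265,205). Beech rods lie on the near tray at (395,214), (383,233) and (367,254), and one is on the counter right of the stand at (230,143). 

Things that could be taken for a rod:
- The pink rod at (487,262), which is the look-alike.
- The rail at (296,155).
- The utensils at (440,380).
- The second blue tray at (180,67), which is also a look-alike.

My choice is the four beech rods.

```bash
cat >> h.py <<'E'
from scipy.optimize import minimize
from scipy.ndimage import map_coordinates
def rect(x0,x1,y0,y1,z,n=40):
    t=np.linspace(.03,.97,n);E=[]
    for a,b in(((x0,y0),(x1,y0)),((x1,y0),(x1,y1)),((x1,y1),(x0,y1)),((x0,y1),(x0,y0))):
        a,b=np.array(a),np.array(b); P=a+(b-a)*t[:,None]; E.append((np.c_[P,np.full(n,z)],np.r_[b-a,0]/np.linalg.norm(b-a)))
    return E
SLAB=rect(-.075,.075,-.125,.125,.028); RAIL=rect(-.015,.015,-.125,.125,.156)
RAILB=rect(-.015,.015,-.125,.125,.104)
PLATE=rect(-.09,.09,-.16,.16,0.); ROD=rect(-.1,.1,-.007,.007,.014)
def fit(pics,E,g,zb=0.,span=(.02,.02,8),sig=1.0):
    G=[]
    for p in pics:
        im=cv2.GaussianBlur(p['img'].astype(np.float32),(0,0),sig)
        G.append((p,[np.stack([cv2.Sobel(im[:,:,c],cv2.CV_32F,dx,1-dx,ksize=3) for c in range(3)]) for dx in(1,0)]))
    P=np.concatenate([e[0] for e in E]);T=np.concatenate([np.repeat(e[1][None],len(e[0]),0) for e in E])
    def f(v):
        c,s=np.cos(v[2]),np.sin(v[2]);R=np.array([[c,-s,0],[s,c,0],[0,0,1]]);o=np.array([v[0],v[1],zb]);r=0
        for p,(gx,gy) in G:
            a=px(p,P@R.T+o);b=px(p,(P+T*.005)@R.T+o);d=b-a;d/=np.linalg.norm(d,axis=1)[:,None]
            X=[a[:,1],a[:,0]]
            m=sum(np.abs(-map_coordinates(gx[k],X,order=1)*d[:,1]+map_coordinates(gy[k],X,order=1)*d[:,0]) for k in range(3))
            r-=np.minimum(m,250).mean()
        return r
    best=None
    rng=np.random.default_rng(0);g=np.array(g,float);sp=np.array([span[0],span[1],np.radians(span[2])])
    C=g+sp*rng.uniform(-1,1,(500,3));C=np.vstack([g,C]);v=[f(c) for c in C]
    for i in np.argsort(v)[:5]:
        q=minimize(f,C[i],method='Nelder-Mead',options=dict(initial_simplex=C[i]+np.vstack([np.zeros(3),np.diag([.004,.004,.03])]),xatol=1e-5,fatol=1e-3))
        if best is None or q.fun<best.fun: best=q
    return best.x,best.fun
def overlay(p,items,fn,box,k):
    im=p['img'][:,:,::-1].copy();l,t,r,b=box
    im=cv2.resize(im[t:b,l:r],None,fx=k,fy=k,interpolation=cv2.INTER_CUBIC)
    for E,v,zb in items:
        c,s=np.cos(v[2]),np.sin(v[2]);R=np.array([[c,-s,0],[s,c,0],[0,0,1]])
        for e in E:
            for q in (px(p,e[0]@R.T+[v[0],v[1],zb])+.5-[l,t])*k-.5: cv2.circle(im,tuple(int(round(t)) for t in q),0,(0,0,255),-1)
    cv2.imwrite('pics/'+fn,im)
def rot(psi):
    c,s=np.cos(np.radians(psi)),np.sin(np.radians(psi)); return np.array([[c,s,0],[s,-c,0],[0,0,-1.]])
def go(pos,psi,s=None,frm=None):
    s=s or readout.read_state()
    p0,R0=(np.array(s['tcp_pos']),np.array(s['tcp_rot'])) if frm is None else frm
    d=R0.T@(np.array(pos)-p0)/.5; r=cv2.Rodrigues(R0.T@rot(psi))[0].ravel()/np.pi
    print('go',np.round(d,4).tolist(),np.round(r,4).tolist())
np.set_printoptions(precision=4,suppress=True)
E
python3 - <<'E'
from h import *
a=snap('scene');b=snap('top')
PL=PLATE[:1]+PLATE[1:2]+PLATE[2:3]
for ps,n in(([a],'s'),([b],'t'),([a,b],'st')):
    sv=fit(ps,SLAB+RAIL+RAILB,[.5,0,-.05]);print(n,'stand',sv[0],np.degrees(sv[0][2]),sv[1])
    pv=fit(ps,PLATE[:3],[.65,-.018,0]);print(n,'plate',pv[0],np.degrees(pv[0][2]),pv[1])
overlay(b,[(SLAB+RAIL,sv[0],0),(PLATE,pv[0],0)],'o1.png',(310,140,430,260),5)
R=[]
for g,z in(((.577,.374),.003),((.4745,.3547),.003),((.40,.346),.003),((.528,-.343),0)):
    for ps in([a],[b],[a,b]):
        q=fit(ps,ROD,[*g,1.57],z,(.02,.02,20));print('rod',q[0],np.degrees(q[0][2]),q[1])
go([.37,.1,.3],180);
E
```

```text
s stand [ 0.4952 -0.0061 -0.0314] -1.796392368342946 -227.37806521721268
s plate [ 0.6427 -0.0168  0.0423] 2.4211234100387067 -250.0
t stand [ 0.4995 -0.0034 -0.0067] -0.38518850320239434 -186.42570457036138
t plate [ 0.6415 -0.0146  0.0151] 0.8654480347722853 -250.0
st stand [ 0.4994 -0.0043 -0.009 ] -0.5136643673857022 -405.0639545217245
st plate [ 0.6415 -0.0146  0.0151] 0.8654480347722853 -500.0
rod [0.5734 0.3691 1.6938] 97.04885319324922 -250.0
rod [0.5722 0.3677 1.6988] 97.33207149932433 -249.00094361084635
rod [0.5725 0.3677 1.697 ] 97.22969995818819 -498.86588839038814
rod [0.4787 0.36   1.5064] 86.30951448444111 -250.0
rod [0.4772 0.3582 1.5361] 88.01378499533472 -248.60142925347162
rod [0.4779 0.3581 1.5291] 87.61194295358497 -497.34346486755226
rod [0.3957 0.3395 1.7452] 99.99321964044931 -250.0
rod [0.3944 0.3401 1.7655] 101.15481383947743 -248.6985355232333
rod [0.3946 0.3401 1.7633] 101.03170134506043 -498.52021184743813
rod [ 0.5337 -0.3398  1.5156] 86.83706820836409 -241.0816538505963
rod [ 0.5331 -0.3373  1.5435] 88.43456663042842 -214.3036961676146
rod [ 0.5336 -0.3381  1.5285] 87.57435820668725 -451.7127334290104
go [-0.608, -0.6832, 0.2094] [-0.0, -0.0, -0.1244]
```

View pics/o1.png

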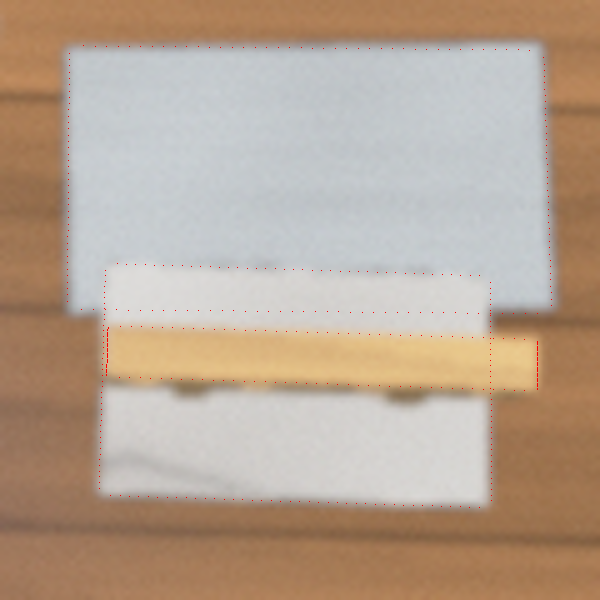

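The overlay shows the stand model matching the slab and rail (corners near (105,265), (490,280), (490,505), (100,495)). The plate fit is saturated and a little off at the right edge (543,42), so I'll refit it.

```bash
sed -i 's/np.minimum(m,250)/np.minimum(m,1500)/' h.py
python3 - <<'E'
from h import *
a=snap('scene');b=snap('top')
for ps,n in(([a],'s'),([b],'t'),([a,b],'st')):
    sv=fit(ps,SLAB+RAIL+RAILB,[.5,-.004,-.02]);print(n,'stand',sv[0],np.degrees(sv[0][2]),sv[1])
    pv=fit(ps,PLATE[:3],[.643,-.016,0.02]);print(n,'plate',pv[0],np.degrees(pv[0][2]),pv[1])
overlay(b,[(SLAB+RAIL,sv[0],0),(PLATE,pv[0],0)],'o2.png',(310,140,430,260),5)
E
```

```text
s stand [ 0.4988 -0.0045 -0.0161] -0.9221421202501262 -419.3743742289097
s plate [ 0.6416 -0.015   0.0333] 1.9071884979546225 -545.459595249051
t stand [ 0.4992 -0.0026 -0.0077] -0.4435954499785336 -262.9376903333676
t plate [ 0.6419 -0.014   0.0249] 1.4241832905532068 -463.1697168332439
st stand [ 0.499  -0.0037 -0.0109] -0.6268056154175714 -676.9531169516529
st plate [ 0.6421 -0.0145  0.032 ] 1.8315169682009538 -1004.6823118193695
```

Request:
carry_out(increments=[-0.608,-0.683,0.1,0,0,-0.124,-0.608,-0.683,0.1,0,0,-0.124,-0.608,-0.683,0.1,0,0,-0.124,-0.608,-0.683,0.1,0,0,-0.124,-0.608,-0.683,0.1,0,0,-0.124,-0.608,-0.683,0.1,0,0,-0.124,-0.608,-0.683,0.1,0,0,-0.124,-0.608,-0.683,0.1,0,0,-0.124], jaw=0)

```text
time_s: 3.0
tcp_pos: [0.3502, 0.1556, 0.3616]
tcp_rot: [[-1.0, 0.001, 0.001], [0.001, 1.0, 0.0], [-0.001, 0.0, -1.0]]
force: [1.7, 0.7, -1.2]
width: 0.003
grip_force: 0.0
```

Request:
carry_out(increments=[-0.09,-0.511,0.2,0,0,0,-0.09,-0.511,0.2,0,0,0,-0.09,-0.511,0.2,0,0,0,-0.09,-0.511,0.2,0,0,0,-0.09,-0.511,0.2,0,0,0,-0.09,-0.511,0.2,0,0,0,-0.09,-0.511,0.357,0,0,0,-0.09,-0.511,0.357,0,0,0])

```text
time_s: 3.8
tcp_pos: [0.395, -0.0996, 0.1814]
tcp_rot: [[-1.0, 0.004, 0.001], [0.004, 1.0, -0.0], [-0.001, -0.0, -1.0]]
force: [0.1, 0.7, -0.4]
width: 0.002
grip_force: 0.0
```

```bash
python3 -c "
from h import *
s=readout.read_state();print(s['tcp_pos'],s['force'],s['joint_positions'])"
```

```text
[ 0.395  -0.0996  0.1814] [ 0.1003  0.7177 -0.4053] [ -20.0908   23.6388  121.8893   -0.0044   34.4201 -109.8529]
```

Request:
carry_out(increments=[-0.026,0,0,0,0,0,-0.036,0,0,0,0,0,-0.046,0,0,0,0,0,-0.056,0,0,0,0,0,-0.066,0,0,0,0,0,-0.076,0,0,0,0,0,-0.076,0,0,0,0,0,-0.01,0,0,0,0,0])

```text
time_s: 4.6
tcp_pos: [0.4049, -0.0992, 0.185]
tcp_rot: [[-1.0, -0.001, 0.011], [-0.001, 1.0, -0.004], [-0.011, -0.004, -1.0]]
force: [0.7, -1.4, -0.1]
width: -0.0
grip_force: 0.0
```

```bash
cat >> h.py <<'E'
def stand(g,ps=None):
    ps=ps or [capture('scene'),capture('top')]
    v=fit(ps,SLAB+RAIL+RAILB,g,span=(.03,.02,8))[0]
    c,s=np.cos(v[2]),np.sin(v[2]);R=np.array([[c,-s],[s,c]])
    print('stand',v,'deg',np.degrees(v[2]),'rearL',v[:2]+R@[-.075,.125],'rearR',v[:2]+R@[-.075,-.125])
    return v,ps
E
python3 -c "
from h import *
stand([.508,0,.08]);s=readout.read_state();print(s['tcp_pos'],s['force'],s['time_s'])"
```

```text
stand [0.5099 0.0008 0.0705] deg 4.039740885259898 rearL [0.4262 0.1202] rearR [ 0.4438 -0.1291]
[ 0.3968 -0.097   0.1843] [-0.7789 -0.2779  0.4196] 4.7
```

Request:
carry_out(increments=[0,0.394,0,0,0,0,0,0.394,0,0,0,0,0,0.394,0,0,0,0,0,0.394,0,0,0,0,0,0.394,0,0,0,0,0,0.394,0,0,0,0])

```text
time_s: 5.3
tcp_pos: [0.4013, 0.1009, 0.1844]
tcp_rot: [[-1.0, -0.004, 0.005], [-0.004, 1.0, 0.001], [-0.005, 0.001, -1.0]]
force: [1.1, -0.8, 0.5]
width: 0.002
grip_force: 0.0
```

Request:
carry_out(increments=[-0.034,0,0,0,0,0,-0.046,0,0,0,0,0,-0.058,0,0,0,0,0,-0.07,0,0,0,0,0,-0.082,0,0,0,0,0,-0.094,0,0,0,0,0,-0.1,0,0,0,0,0,-0.04,0,0,0,0,0])

```text
time_s: 6.1
tcp_pos: [0.4237, 0.0977, 0.1835]
tcp_rot: [[-1.0, 0.004, 0.006], [0.004, 1.0, 0.001], [-0.006, 0.001, -1.0]]
force: [1.0, 0.4, 0.7]
width: 0.002
grip_force: 0.0
```

```bash
python3 -c "
from h import *
stand([.523,0,-.03]);s=readout.read_state();print(s['tcp_pos'],s['force'],s['time_s']);go([.415,-.1,.183],180)"
```

```text
stand [ 0.5253 -0.0074 -0.0519] deg -2.9716439638850924 rearL [0.4569 0.1213] rearR [ 0.4439 -0.1284]
[0.4162 0.097  0.183 ] [-0.8608  0.3702 -0.6437] 6.2
go [0.001, -0.3941, 0.0003] [-0.0003, -0.002, -0.0011]
```

Request:
carry_out(increments=[0,-0.394,0,0,0,0,0,-0.394,0,0,0,0,0,-0.394,0,0,0,0,0,-0.394,0,0,0,0,0,-0.394,0,0,0,0,0,-0.394,0,0,0,0])

```text
time_s: 6.8
tcp_pos: [0.4201, -0.1009, 0.1835]
tcp_rot: [[-1.0, 0.007, 0.002], [0.007, 1.0, -0.001], [-0.002, -0.001, -1.0]]
force: [-0.5, 0.4, 0.2]
width: 0.002
grip_force: 0.0
```

Request:
carry_out(increments=[-0.036,0,0,0,0,0,-0.052,0,0,0,0,0,-0.066,0,0,0,0,0,-0.08,0,0,0,0,0,-0.094,0,0,0,0,0,-0.106,0,0,0,0,0,-0.112,0,0,0,0,0,-0.03,0,0,0,0,0])

```text
time_s: 7.6
tcp_pos: [0.4382, -0.0982, 0.1832]
tcp_rot: [[-1.0, -0.002, 0.006], [-0.002, 1.0, -0.002], [-0.006, -0.002, -1.0]]
force: [1.0, -1.2, -0.7]
width: 0.003
grip_force: 0.0
```

Request:
carry_out(increments=[0,0.394,0,0,0,0,0,0.394,0,0,0,0,0,0.394,0,0,0,0,0,0.394,0,0,0,0,0,0.394,0,0,0,0,0,0.394,0,0,0,0])

```text
time_s: 8.2
tcp_pos: [0.4343, 0.101, 0.1831]
tcp_rot: [[-1.0, -0.004, 0.0], [-0.004, 1.0, -0.0], [-0.0, -0.0, -1.0]]
force: [-0.6, -0.3, -0.6]
width: -0.004
grip_force: 0.0
```

Request:
carry_out(increments=[-0.03,0,0,0,0,0,-0.045,0,0,0,0,0,-0.06,0,0,0,0,0,-0.075,0,0,0,0,0,-0.09,0,0,0,0,0,-0.105,0,0,0,0,0,-0.118,0,0,0,0,0,-0.05,0,0,0,0,0])

```text
time_s: 9.0
tcp_pos: [0.4635, 0.098, 0.1828]
tcp_rot: [[-1.0, 0.004, 0.005], [0.004, 1.0, 0.001], [-0.005, 0.001, -1.0]]
force: [1.4, -0.5, -0.2]
width: 0.0
grip_force: 0.0
```

```bash
python3 -c "
from h import *
stand([.555,-.005,-.01]);s=readout.read_state();print(s['tcp_pos'],s['force'],s['time_s']);go([.455,-.1,.183],180)"
```

```text
stand [ 0.5656 -0.0099 -0.0807] deg -4.622012306878748 rearL [0.5009 0.1207] rearR [ 0.4808 -0.1285]
[0.4548 0.0972 0.182 ] [-1.0471 -0.4597 -0.079 ] 9.1
go [-0.0015, -0.3945, -0.0014] [-0.0004, -0.003, -0.0009]
```

Request:
carry_out(increments=[0,-0.394,0,0,0,0,0,-0.394,0,0,0,0,0,-0.394,0,0,0,0,0,-0.394,0,0,0,0,0,-0.394,0,0,0,0,0,-0.394,0,0,0,0])

```text
time_s: 9.7
tcp_pos: [0.4595, -0.1005, 0.1829]
tcp_rot: [[-1.0, 0.007, 0.0], [0.007, 1.0, -0.0], [-0.0, -0.0, -1.0]]
force: [0.6, 0.4, 0.1]
width: 0.003
grip_force: 0.0
```

Request:
carry_out(increments=[-0.034,0,0,0,0,0,-0.05,0,0,0,0,0,-0.066,0,0,0,0,0,-0.082,0,0,0,0,0,-0.098,0,0,0,0,0,-0.11,0,0,0,0,0,-0.12,0,0,0,0,0,-0.04,0,0,0,0,0])

```text
time_s: 10.5
tcp_pos: [0.4827, -0.098, 0.1829]
tcp_rot: [[-1.0, -0.001, 0.004], [-0.001, 1.0, -0.002], [-0.004, -0.002, -1.0]]
force: [0.7, -1.0, 1.3]
width: 0.0
grip_force: 0.0
```

Request:
carry_out(increments=[0,0.394,0,0,0,0,0,0.394,0,0,0,0,0,0.394,0,0,0,0,0,0.394,0,0,0,0,0,0.394,0,0,0,0,0,0.394,0,0,0,0])

```text
time_s: 11.1
tcp_pos: [0.479, 0.101, 0.1828]
tcp_rot: [[-1.0, -0.004, -0.001], [-0.004, 1.0, -0.0], [0.001, -0.0, -1.0]]
force: [0.3, -0.3, 0.1]
width: 0.0
grip_force: 0.0
```

Request:
carry_out(increments=[-0.03,0,0,0,0,0,-0.044,0,0,0,0,0,-0.058,0,0,0,0,0,-0.072,0,0,0,0,0,-0.086,0,0,0,0,0,-0.1,0,0,0,0,0,-0.11,0,0,0,0,0,-0.03,0,0,0,0,0])

```text
time_s: 11.9
tcp_pos: [0.4984, 0.098, 0.1827]
tcp_rot: [[-1.0, 0.003, 0.005], [0.003, 1.0, 0.001], [-0.005, 0.001, -1.0]]
force: [1.0, -0.2, 0.9]
width: -0.001
grip_force: 0.0
```

```bash
python3 -c "
from h import *
stand([.605,-.008,-.03]);s=readout.read_state();print(s['tcp_pos'],s['force'],s['time_s']);go([.49,-.1,.183],180)"
```

```text
stand [ 0.607  -0.0094 -0.0651] deg -3.729039796350185 rearL [0.5402 0.1202] rearR [ 0.524  -0.1293]
[0.4883 0.0972 0.1816] [-0.2669 -1.02   -0.6213] 12.0
go [-0.0043, -0.3945, -0.0023] [-0.0005, -0.0039, -0.0007]
```

Request:
carry_out(increments=[0,-0.394,0,0,0,0,0,-0.394,0,0,0,0,0,-0.394,0,0,0,0,0,-0.394,0,0,0,0,0,-0.394,0,0,0,0,0,-0.394,0,0,0,0])

```text
time_s: 12.6
tcp_pos: [0.4942, -0.1004, 0.1828]
tcp_rot: [[-1.0, 0.006, -0.001], [0.006, 1.0, 0.0], [0.001, 0.0, -1.0]]
force: [-0.7, -0.1, -0.3]
width: -0.002
grip_force: 0.0
```

Request:
carry_out(increments=[-0.05,0,0,0,0,0,-0.062,0,0,0,0,0,-0.074,0,0,0,0,0,-0.086,0,0,0,0,0,-0.098,0,0,0,0,0,-0.107,0,0,0,0,0,-0.107,0,0,0,0,0,-0.03,0,0,0,0,0])

```text
time_s: 13.4
tcp_pos: [0.512, -0.0979, 0.1828]
tcp_rot: [[-1.0, -0.001, 0.003], [-0.001, 1.0, -0.001], [-0.003, -0.001, -1.0]]
force: [0.7, 0.5, 0.4]
width: 0.002
grip_force: 0.0
```

Request:
carry_out(increments=[0,0.394,0,0,0,0,0,0.394,0,0,0,0,0,0.394,0,0,0,0,0,0.394,0,0,0,0,0,0.394,0,0,0,0,0,0.394,0,0,0,0])

```text
time_s: 14.0
tcp_pos: [0.509, 0.101, 0.1828]
tcp_rot: [[-1.0, -0.004, -0.001], [-0.004, 1.0, -0.0], [0.001, -0.0, -1.0]]
force: [-0.1, -0.4, -0.2]
width: -0.0
grip_force: 0.0
```

Request:
carry_out(increments=[-0.05,0,0,0,0,0,-0.062,0,0,0,0,0,-0.074,0,0,0,0,0,-0.084,0,0,0,0,0,-0.092,0,0,0,0,0,-0.1,0,0,0,0,0,-0.1,0,0,0,0,0,-0.03,0,0,0,0,0])

```text
time_s: 14.8
tcp_pos: [0.5265, 0.0981, 0.1827]
tcp_rot: [[-1.0, 0.003, 0.002], [0.003, 1.0, 0.001], [-0.002, 0.001, -1.0]]
force: [0.3, -0.1, 0.8]
width: -0.002
grip_force: 0.0
```

```bash
python3 -c "
from h import *
stand([.634,-.009,0]);s=readout.read_state();print(s['tcp_pos'],s['force'],s['time_s']);go([.5,-.1,.183],180)"
```

```text
stand [ 0.6314 -0.0069 -0.0471] deg -2.698125332390282 rearL [0.5624 0.1215] rearR [ 0.5506 -0.1282]
[0.5192 0.0974 0.1819] [ 0.1634 -0.4102 -0.5459] 14.9
go [0.0377, -0.3948, -0.0014] [-0.0004, -0.0031, -0.0007]
```

Request:
carry_out(increments=[0,-0.394,0,0,0,0,0,-0.394,0,0,0,0,0,-0.394,0,0,0,0,0,-0.394,0,0,0,0,0,-0.394,0,0,0,0,0,-0.394,0,0,0,0])

```text
time_s: 15.5
tcp_pos: [0.5244, -0.1006, 0.1828]
tcp_rot: [[-1.0, 0.006, 0.0], [0.006, 1.0, 0.0], [-0.0, 0.0, -1.0]]
force: [-0.2, -0.4, -0.3]
width: 0.002
grip_force: 0.0
```

Request:
carry_out(increments=[-0.04,0,0,0,0,0,-0.05,0,0,0,0,0,-0.06,0,0,0,0,0,-0.07,0,0,0,0,0,-0.078,0,0,0,0,0,-0.085,0,0,0,0,0,-0.085,0,0,0,0,0,-0.02,0,0,0,0,0])

```text
time_s: 16.3
tcp_pos: [0.536, -0.0978, 0.1828]
tcp_rot: [[-1.0, -0.001, 0.002], [-0.001, 1.0, -0.001], [-0.002, -0.001, -1.0]]
force: [1.5, -0.1, -0.3]
width: -0.001
grip_force: 0.0
```

```bash
python3 -c "
from h import *
v,ps=stand([.641,-.009,0.02]);s=readout.read_state();print(s['tcp_pos'],s['force'],s['time_s']);go([.5,-.1,.183],180)
for q in ps: v2=fit([q],SLAB+RAIL+RAILB,v)[0];print(v2)
for e in (0,2,1): pass
pv=fit(ps,[PLATE[0],PLATE[1],PLATE[2]],[.642,-.0145,.03],span=(.004,.004,2));print(pv,np.degrees(pv[0][2]))
overlay(ps[1],[(SLAB+RAIL,v,0),(PLATE,[.642,-.0145,.03],0)],'o3.png',(310,130,430,230),6)
"
```

```text
stand [ 0.6414 -0.0026  0.037 ] deg 2.121500211057331 rearL [0.5618 0.1196] rearR [ 0.5711 -0.1302]
[ 0.5297 -0.0963  0.182 ] [-1.3233  0.8294 -0.3382] 16.4
go [0.0595, -0.0074, -0.0016] [0.0007, -0.0027, -0.0]
[ 0.6408 -0.0025  0.0329]
[0.6423 0.0221 0.0245]
(array([ 0.6421, -0.0145,  0.0328]), np.float64(-883.1562293001182)) 1.8778770905742153
```

View pics/o3.png

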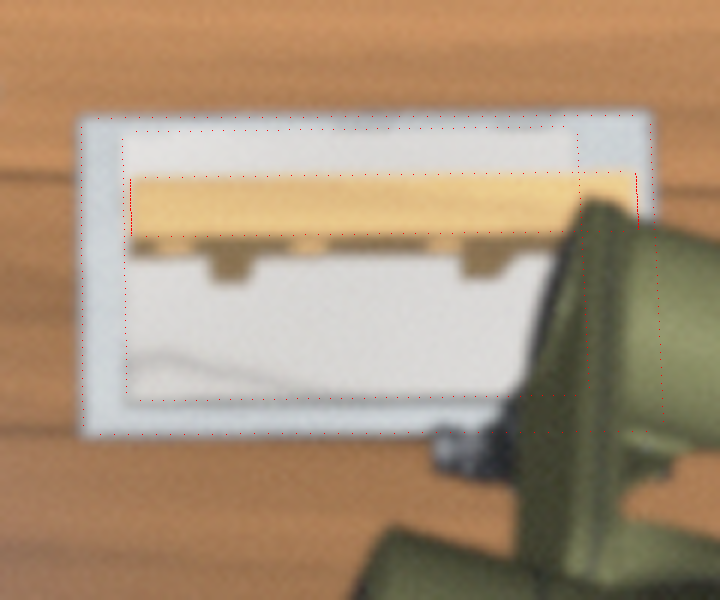

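The view shows the slab (corners near (123,133), (578,127), (126,400)) wholly inside the plate outline and square to it within 0.3 degrees. Next come the rods.

Request:
carry_out(increments=[0.04,0,-0.1,0,0,0,0.04,0,-0.25,0,0,0,0,0,-0.25,0,0,0.1,0,-0.1,-0.25,0,0,0.5,0,-0.2,-0.25,0,0,0.5,0,-0.25,-0.25,0,0,0.5,0,-0.25,-0.25,0,0,0.5,0,-0.25,-0.25,0,0,0.5], jaw=0.5)

```text
time_s: 17.2
tcp_pos: [0.5351, -0.2234, 0.3078]
tcp_rot: [[-0.615, 0.788, 0.001], [0.788, 0.615, 0.0], [-0.0, 0.001, -1.0]]
force: [1.1, 0.2, -0.3]
width: 0.5
grip_force: 0.0
```

```bash
cat >> h.py <<'E'
def rod(g,z=.003,deg=90,ps=None,span=(.03,.03,20)):
    ps=ps or [capture('scene'),capture('top')]
    for q in (ps,[ps[0]],[ps[1]]):
        v,f=fit(q,ROD,[g[0],g[1],np.radians(deg)],z,span); print('rod',v[:2],np.degrees(v[2]),round(f))
    return ps
E
python3 -c "
from h import *
ps=rod((.5336,-.338),0,88)
for p in ps: print([(round(r['p'],2),w(p,*r['location'],0)[:2]) for r in landmark_of(p,'rod3')])
s=readout.read_state();print(s['tcp_pos'],s['tcp_rot'],s['time_s'])
go([.5336,-.290,.25],87.5)
"
```

```text
rod [ 0.5329 -0.3404] 88.26029056326031 -533
rod [ 0.533  -0.3387] 88.20270164529228 -307
rod [ 0.5337 -0.347 ] 87.6639377232956 -246
[(0.85, array([0.4043, 0.345 ])), (0.85, array([0.4834, 0.3672])), (0.84, array([0.344, 0.653])), (0.62, array([0.5651, 0.3644])), (0.57, array([0.4832, 0.3555])), (0.47, array([ 0.5355, -0.3609]))]
[(0.64, array([0.4815, 0.365 ])), (0.6, array([0.3427, 0.6431])), (0.5, array([0.3915, 0.3324])), (0.5, array([0.5634, 0.3704])), (0.43, array([ 0.5305, -0.3437]))]
[ 0.5349 -0.2224  0.3078] [[-0.6244  0.7811  0.0001]
 [ 0.7811  0.6244  0.0002]
 [ 0.0001  0.0002 -1.    ]] 17.4
go [-0.104, -0.0865, 0.1156] [0.0001, -0.0, 0.2286]
```

Request:
carry_out(increments=[-0.104,-0.087,0.1,0,0,0.225,-0.104,-0.087,0.1,0,0,0.225,-0.104,-0.087,0.1,0,0,0.225,-0.104,-0.087,0.1,0,0,0.225,-0.104,-0.087,0.1,0,0,0.225,-0.104,-0.087,0.1,0,0,0.225,-0.104,-0.087,0.18,0,0,0.225,-0.104,-0.087,0.18,0,0,0.225])

```text
time_s: 18.2
tcp_pos: [0.5311, -0.2894, 0.2144]
tcp_rot: [[0.032, 0.999, -0.007], [0.999, -0.032, 0.004], [0.004, -0.007, -1.0]]
force: [-0.3, 0.7, -0.8]
width: 0.499
grip_force: 0.0
```

```bash
python3 -c "
from h import *
s=readout.read_state();print(s['tcp_pos'],s['time_s'])
go([.5346,-.290,.177],88.2)
ps=rod((.5336,-.34),0,88)
"
```

```text
[ 0.5311 -0.2894  0.2144] 18.2
go [-0.0013, 0.0076, 0.0747] [-0.0022, -0.0013, -0.0003]
rod [ 0.5339 -0.3381] 88.9399358590837 -424
rod [ 0.5342 -0.3611] 76.01167510296976 -292
rod [ 0.5336 -0.3241] 88.43294871316252 -202
```

Request:
carry_out(increments=[0,0.006,0.04,0,0,0,0,0.006,0.06,0,0,0,0,0.006,0.07,0,0,0,0,0.006,0.074,0,0,0,0,0.006,0.074,0,0,0])

```text
time_s: 18.8
tcp_pos: [0.5357, -0.2913, 0.1812]
tcp_rot: [[0.037, 0.999, 0.0], [0.999, -0.037, -0.0], [-0.0, 0.0, -1.0]]
force: [0.1, -1.2, 0.2]
width: 0.499
grip_force: 0.0
```

Request:
carry_out(increments=[0,0,0,0,0,0,0,0,0,0,0,0,0,0,0,0,0,0,0,0,0,0,0,0,0,0,0,0,0,0], jaw=0)

```text
time_s: 19.3
tcp_pos: [0.5359, -0.2914, 0.1816]
tcp_rot: [[0.037, 0.999, 0.001], [0.999, -0.037, -0.001], [-0.001, 0.001, -1.0]]
force: [-1.2, 0.0, 5.6]
width: 0.135
grip_force: 59.3
```

Request:
carry_out(increments=[0,0,0,0,0,0,0,0,0,0,0,0,0,0,0.006,0,0,0,0,0,0.01,0,0,0,0,0,0.01,0,0,0], jaw=0.35)

```text
time_s: 19.8
tcp_pos: [0.5355, -0.2911, 0.1752]
tcp_rot: [[0.037, 0.999, -0.001], [0.999, -0.037, 0.001], [0.001, -0.001, -1.0]]
force: [0.2, 1.0, 0.3]
width: 0.351
grip_force: 0.0
```

Request:
carry_out(increments=[0,0,0,0,0,0,0,0,0,0,0,0,0,0,0,0,0,0,0,0,0,0,0,0,0,0,0,0,0,0], jaw=0)

```text
time_s: 20.3
tcp_pos: [0.5357, -0.2912, 0.1758]
tcp_rot: [[0.037, 0.999, -0.0], [0.999, -0.037, -0.0], [-0.0, -0.0, -1.0]]
force: [0.4, 0.0, -1.2]
width: 0.143
grip_force: 60.2
```

Request:
carry_out(increments=[0,0,-0.1,0,0,0,0,0,-0.2,0,0,0,0,0,-0.3,0,0,0,0,0,-0.37,0,0,0,0.1,-0.1,-0.37,0,0,-0.5,0.2,-0.17,-0.37,0,0,-0.5,0.3,-0.17,-0.37,0,0,-0.5,0.353,-0.17,-0.37,0,0,-0.5])

```text
time_s: 21.1
tcp_pos: [0.4556, -0.1139, 0.361]
tcp_rot: [[-0.537, 0.844, -0.0], [0.844, 0.537, 0.0], [0.0, -0.0, -1.0]]
force: [1.1, 0.5, -0.7]
width: 0.149
grip_force: 60.3
```

```bash
python3 -c "
from h import *
s=readout.read_state();print(s['tcp_pos'],s['time_s'],s['width'],s['grip_force'])
go([.4573,-.1115,.345],182.1)
"
```

```text
[ 0.4556 -0.1139  0.361 ] 21.1 0.14905335141240772 60.311594009399414
go [0.0022, 0.0054, 0.0319] [-0.0, -0.0001, -0.3314]
```

Request:
carry_out(increments=[0.002,0.005,0.03,0,0,-0.331,0.002,0.005,0.03,0,0,-0.331,0.002,0.005,0.03,0,0,-0.331,0.002,0.005,0.03,0,0,-0.331,0.002,0.005,0.03,0,0,-0.331,0.002,0.005,0.03,0,0,-0.331,0.002,0.005,0.03,0,0,-0.331,0.002,0.005,0.03,0,0,-0.331])

```text
time_s: 21.9
tcp_pos: [0.4591, -0.1129, 0.3459]
tcp_rot: [[-0.999, -0.032, -0.0], [-0.032, 0.999, 0.0], [0.0, 0.0, -1.0]]
force: [-0.4, 0.1, -0.5]
width: 0.143
grip_force: 60.3
```

```bash
python3 -c "
from h import *
s=readout.read_state();print(s['tcp_pos'],s['time_s'],s['width'],s['grip_force'])
v,ps=stand([.6414,-.0026,.037])
for q in ps: print(fit([q],SLAB+RAIL+RAILB,v,span=(.01,.01,3))[0], [(round(r['p'],2),w(q,*r['location'],.13)[:2]) for r in landmark_of(q,'hole0')])
# rod in hand
Ps=np.array(s['tcp_pos']);zr=Ps[2]-.1685-.007
for q in (ps,ps[:1],ps[1:]): print('held',fit(q,ROD,[Ps[0]+.048,Ps[1],np.radians(2.1)],zr,(.015,.015,4)))
go([.4573,-.1115,.2985],182.1)
overlay(ps[0],[(SLAB+RAIL+RAILB,v,0)],'o4.png',(190,100,340,230),5)
"
```

```text
[ 0.4591 -0.1129  0.3459] 21.9 0.14264764110950115 60.31620740890503
stand [ 0.6413 -0.0028  0.0345] deg 1.9761550668906769 rearL [0.5621 0.1195] rearR [ 0.5707 -0.1303]
[ 0.6408 -0.0025  0.0319] [(0.94, array([0.6459, 0.1055])), (0.93, array([ 0.643 , -0.0406])), (0.69, array([ 0.647, -0.102])), (0.65, array([0.6441, 0.022 ]))]
[ 0.6429 -0.0029  0.0246] [(0.73, array([0.6392, 0.1109])), (0.57, array([0.637 , 0.0248])), (0.57, array([ 0.6352, -0.0432]))]
held (array([ 0.5118, -0.11  ,  0.0397]), np.float64(-506.7983374651063))
held (array([ 0.5106, -0.1112,  0.0693]), np.float64(-288.0335914972617))
held (array([ 0.5118, -0.1089,  0.0174]), np.float64(-243.91272946470423))
go [0.0036, 0.003, 0.0947] [-0.0, 0.0, -0.0023]
```

View pics/o4.png

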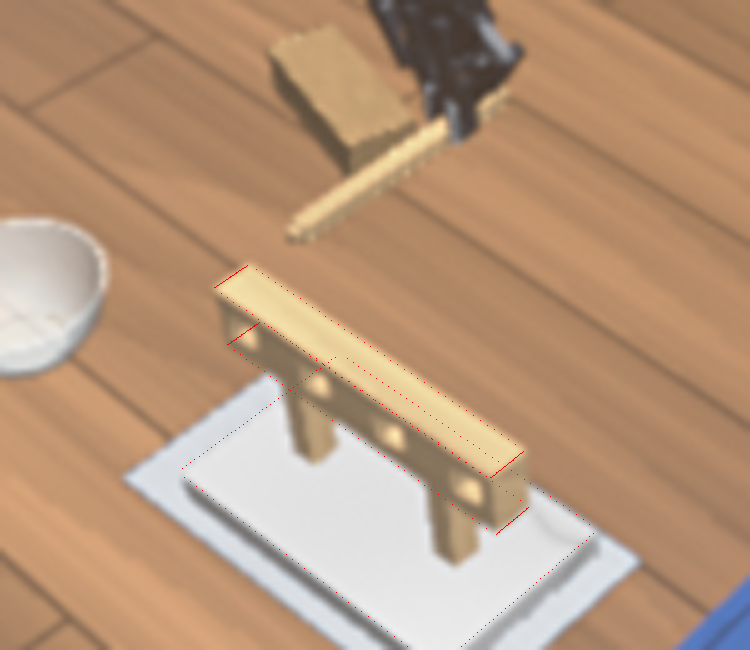

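Request:
carry_out(increments=[0.003,0.004,0.05,0,0,-0.001,0.003,0.004,0.08,0,0,-0.001,0.003,0.004,0.094,0,0,-0.001,0.003,0.004,0.094,0,0,-0.001,0.003,0.004,0.094,0,0,-0.001,0.003,0.004,0.094,0,0,-0.001])

```text
time_s: 22.7
tcp_pos: [0.4582, -0.1112, 0.2996]
tcp_rot: [[-0.999, -0.035, 0.002], [-0.035, 0.999, -0.001], [-0.002, -0.001, -1.0]]
force: [0.3, 0.2, 0.1]
width: 0.143
grip_force: 60.3
```

```bash
python3 -c "
from h import *
s=readout.read_state();print(s['tcp_pos'],s['time_s'],s['width'],s['grip_force'],s['tcp_rot'])
go([.4573,-.1109,.2985],181.9)
p=capture('scene');t=capture('top')
Ps=np.array(s['tcp_pos']);zr=Ps[2]-.1685-.007
for q in ([p,t],[p],[t]): print('held',fit(q,ROD,[Ps[0]+.05,Ps[1]+.002,np.radians(2)],zr,(.012,.008,3)))
"
```

```text
[ 0.4582 -0.1112  0.2996] 22.7 0.14300615838006972 60.31773090362549 [[-0.9994 -0.0346  0.0016]
 [-0.0346  0.9994 -0.0005]
 [-0.0015 -0.0006 -1.    ]]
go [0.0017, 0.0006, 0.0022] [-0.0002, 0.0005, 0.0005]
held (array([ 0.5195, -0.1084,  0.0273]), np.float64(-529.1175819502477))
held (array([ 0.5185, -0.1093,  0.0487]), np.float64(-315.05715056647705))
held (array([ 0.5225, -0.1082, -0.0093]), np.float64(-242.11347078674012))
```

Request:
carry_out(increments=[-0.02,0,0.002,0,0,0,-0.03,0,0.002,0,0,0,-0.04,0,0.002,0,0,0,-0.05,0,0.002,0,0,0,-0.06,0,0.002,0,0,0,-0.07,0,0.002,0,0,0,-0.08,0,0.002,0,0,0,-0.08,0,0.002,0,0,0])

```text
time_s: 23.6
tcp_pos: [0.4985, -0.1097, 0.2979]
tcp_rot: [[-0.999, -0.035, 0.001], [-0.035, 0.999, -0.0], [-0.001, -0.0, -1.0]]
force: [-0.8, 1.0, -0.7]
width: 0.14
grip_force: 60.3
```

```bash
python3 -c "
from h import *
s=readout.read_state();print(s['tcp_pos'],s['time_s'],s['width'],s['grip_force'],s['force'],s['moment'])
a=capture('scene');cv2.imwrite('pics/c5.png',cv2.resize(a['img'][90:220,190:340,::-1],None,fx=5,fy=5,interpolation=cv2.INTER_CUBIC))
stand([.6413,-.0028,.033],[a,capture('top')])
"
```

```text
[ 0.4985 -0.1097  0.2979] 23.6 0.14049415831278866 60.31753063201904 [-0.7864  0.988  -0.7467] [ 0.0295 -0.0088  0.0667]
stand [ 0.6414 -0.0028  0.036 ] deg 2.064317408575122 rearL [0.562  0.1194] rearR [ 0.571  -0.1304]
```

View pics/c5.png

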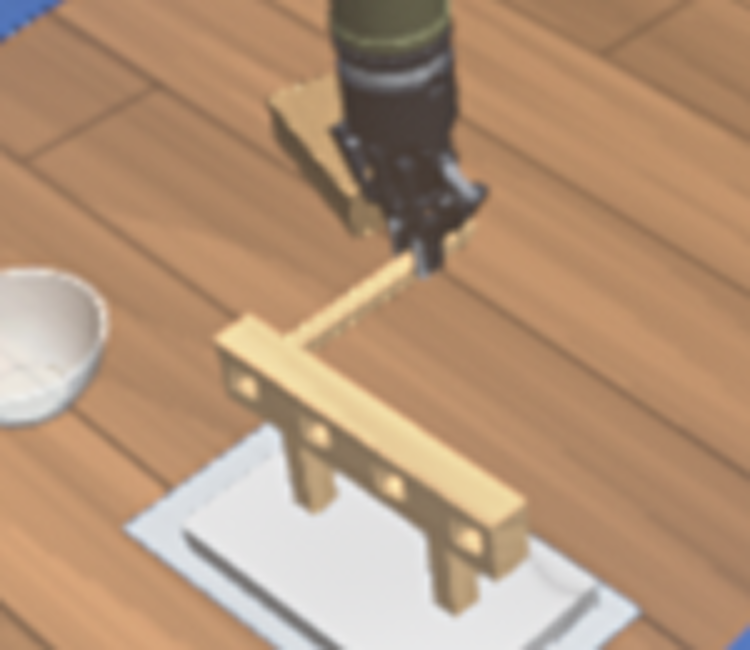

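The crop shows the rod entering behind the rail at hole 3 (about (290,340)) with no contact force, and the stand unmoved, so I'll continue.

Request:
carry_out(increments=[-0.012,0,0,0,0,0,-0.024,0,0,0,0,0,-0.036,0,0,0,0,0,-0.048,0,0,0,0,0,-0.06,0,0,0,0,0,-0.074,0,0,0,0,0,-0.088,0,0,0,0,0,-0.1,0,0,0,0,0])

```text
time_s: 24.5
tcp_pos: [0.5484, -0.1078, 0.2979]
tcp_rot: [[-0.999, -0.035, 0.0], [-0.035, 0.999, -0.0], [-0.0, -0.0, -1.0]]
force: [-1.1, -0.3, -0.3]
width: 0.146
grip_force: 60.3
```

```bash
python3 -c "
from h import *
s=readout.read_state();print(s['tcp_pos'],s['time_s'],s['width'],s['grip_force'],s['force'],s['moment'])
stand([.6413,-.0028,.033])
go([.594,-.1062,.298],181.95)
"
```

```text
[ 0.5484 -0.1078  0.2979] 24.5 0.14566927701278792 60.3179669380188 [-1.0726 -0.3314 -0.3473] [0.0133 0.0001 0.0846]
stand [ 0.6412 -0.0016  0.0348] deg 1.9964613198140093 rearL [0.5619 0.1207] rearR [ 0.5706 -0.1292]
go [-0.0906, 0.0002, -0.0002] [-0.0001, 0.0003, 0.0004]
```

Request:
carry_out(increments=[-0.012,0,0,0,0,0,-0.024,0,0,0,0,0,-0.036,0,0,0,0,0,-0.048,0,0,0,0,0,-0.06,0,0,0,0,0,-0.074,0,0,0,0,0,-0.084,0,0,0,0,0,-0.084,0,0,0,0,0])

```text
time_s: 25.4
tcp_pos: [0.5905, -0.1064, 0.2978]
tcp_rot: [[-0.999, -0.035, 0.001], [-0.035, 0.999, -0.0], [-0.001, -0.0, -1.0]]
force: [0.4, 0.0, -0.2]
width: 0.144
grip_force: 60.3
```

```bash
python3 -c "
from h import *
s=readout.read_state();print(s['tcp_pos'],s['time_s'],s['width'],s['grip_force'],s['force'])
a=capture('scene')
stand([.6413,-.0028,.033],[a,capture('top')])
# markers: expected rod ends along line at z=.137 
im=cv2.resize(a['img'][90:220,190:340,::-1],None,fx=5,fy=5,interpolation=cv2.INTER_CUBIC)
h=np.array([.6447,-.1047,.130]);u=np.array([1,.034,0])
for d in (.08,.09,.1,.11,-.09,-.1,-.11):
    q=((px(a,h+u*d)[0]-[190,90]+.5)*5-.5).astype(int);cv2.drawMarker(im,tuple(int(i) for i in q),(0,0,255),0,8,1)
cv2.imwrite('pics/c6.png',im)
"
```

```text
[ 0.5905 -0.1064  0.2978] 25.4 0.1441252912162487 60.317426919937134 [ 0.4011  0.0172 -0.1707]
stand [ 0.6413 -0.002   0.0363] deg 2.0785537664566442 rearL [0.5618 0.1202] rearR [ 0.5709 -0.1296]
```

View pics/c6.png

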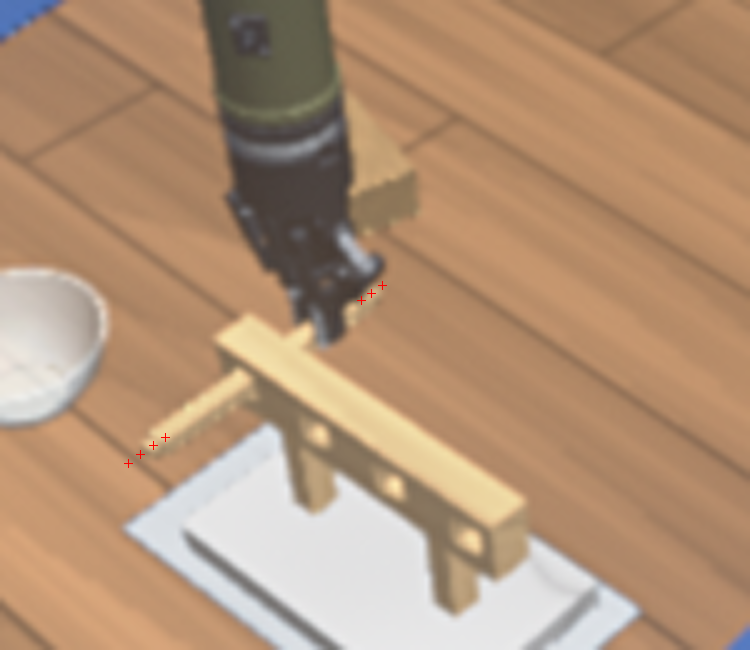

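The front end is at about (140,452), matching the 100 mm marker, so the rod is centred. I'll release it and go to the tray.

Request:
carry_out(increments=[0,0,0.003,0,0,0,0,0,0.003,0,0,0,0,0,0.003,0,0,0,0,0,0.003,0,0,0,0,0,-0.08,0,0,0,0,0,-0.17,0,0,0,0,0,-0.22,0,0,0,0,0,-0.22,0,0,0], jaw=0.4)

```text
time_s: 26.3
tcp_pos: [0.5908, -0.1067, 0.413]
tcp_rot: [[-0.999, -0.035, 0.01], [-0.035, 0.999, -0.002], [-0.01, -0.003, -1.0]]
force: [0.2, -0.2, -0.3]
width: 0.401
grip_force: 0.0
```

```bash
python3 -c "
from h import *
s=readout.read_state();print(s['tcp_pos'],s['time_s'],s['width'],s['grip_force'],s['force'])
ps=rod((.5725,.3677),.003,97)
rod((.4779,.3581),.003,87.6,ps);rod((.3946,.3401),.003,101,ps)
stand([.6413,-.0028,.033],ps)
go([.5725,.36,.35],97)
"
```

```text
[ 0.5908 -0.1067  0.413 ] 26.3 0.4014253520218935 0.0 [ 0.1613 -0.1829 -0.3223]
rod [0.5719 0.3684] 97.30441235142062 -915
rod [0.5718 0.3691] 97.16879314870853 -521
rod [0.572  0.3679] 97.44856671348442 -398
rod [0.4772 0.3594] 87.81782801622994 -921
rod [0.4771 0.3608] 87.54075885881846 -515
rod [0.4773 0.3583] 88.01348628317697 -421
rod [0.394  0.3399] 101.00109962624643 -957
rod [0.3938 0.3405] 100.83955333945585 -514
rod [0.3943 0.3389] 101.14835884392959 -448
stand [ 0.6416 -0.0016  0.0415] deg 2.378503542858398 rearL [0.5615 0.1202] rearR [ 0.5719 -0.1296]
go [0.0015, 0.9334, 0.1166] [0.0002, 0.0005, 0.4722]
```

Request:
carry_out(increments=[0.005,0.9,0,0,0,0,0.005,0.9,0,0,0,0.1,0.005,0.9,0,0,0,0.47,0.005,0.9,0.05,0,0,0.47,0.005,0.9,0.1,0,0,0.47,0.005,0.9,0.1,0,0,0.47,0.005,0.9,0.1,0,0,0.47,0.005,0.9,0.1,0,0,0.47])

```text
time_s: 27.2
tcp_pos: [0.5735, 0.2737, 0.3679]
tcp_rot: [[-0.568, 0.823, -0.004], [0.823, 0.568, -0.002], [0.001, -0.004, -1.0]]
force: [0.4, -0.1, -0.5]
width: 0.4
grip_force: 0.0
```

```bash
python3 -c "
from h import *
s=readout.read_state();print(s['tcp_pos'],s['time_s'])
go([.5656,.4181,.23],97.3)
"
```

```text
[0.5735 0.2737 0.3679] 27.2
go [0.2465, 0.152, 0.2753] [-0.0013, 0.0001, 0.1515]
```

Request:
carry_out(increments=[0.247,0.152,0.15,0,0,0.152,0.247,0.152,0.15,0,0,0.152,0.247,0.152,0.2,0,0,0.152,0.247,0.152,0.275,0,0,0.152,0.247,0.152,0.275,0,0,0.152,0.247,0.152,0.275,0,0,0.152,0.247,0.152,0.275,0,0,0.152])

```text
time_s: 27.9
tcp_pos: [0.5666, 0.4162, 0.2333]
tcp_rot: [[-0.132, 0.991, -0.0], [0.991, 0.132, -0.001], [-0.001, -0.0, -1.0]]
force: [0.4, 0.5, 1.3]
width: 0.401
grip_force: 0.0
```

```bash
python3 -c "
from h import *
s=readout.read_state();print(s['tcp_pos'],s['time_s'])
go([.5656,.4181,.1785],97.3)
rod((.5719,.3684),.003,97)
"
```

```text
[0.5666 0.4162 0.2333] 27.9
go [0.0041, -0.0014, 0.1096] [-0.0, 0.0002, 0.0015]
rod [0.5722 0.3687] 97.10317485307941 -792
rod [0.5721 0.3692] 96.94729397731452 -524
rod [0.5722 0.3683] 97.26125368194205 -270
```

Request:
carry_out(increments=[0.004,-0.001,0.06,0,0,0,0.004,-0.001,0.09,0,0,0,0.004,-0.001,0.105,0,0,0,0.004,-0.001,0.109,0,0,0,0.004,-0.001,0.109,0,0,0,0.004,-0.001,0.109,0,0,0])

```text
time_s: 28.6
tcp_pos: [0.5658, 0.419, 0.1795]
tcp_rot: [[-0.132, 0.991, 0.001], [0.991, 0.132, 0.001], [0.001, 0.001, -1.0]]
force: [-0.2, 0.3, 0.2]
width: 0.396
grip_force: 0.0
```

Request:
carry_out(increments=[0,0,0,0,0,0,0,0,0,0,0,0,0,0,0,0,0,0,0,0,0,0,0,0,0,0,0,0,0,0], jaw=0)

```text
time_s: 29.1
tcp_pos: [0.5658, 0.4192, 0.1796]
tcp_rot: [[-0.132, 0.991, 0.002], [0.991, 0.132, 0.001], [0.001, 0.002, -1.0]]
force: [-0.6, -0.1, 5.1]
width: 0.144
grip_force: 62.4
```

Request:
carry_out(increments=[0,0,-0.1,0,0,0,0,0,-0.2,0,0,0,0,0,-0.3,0,0,0,-0.08,-0.05,-0.36,0,0,-0.1,-0.16,-0.1,-0.36,0,0,-0.4,-0.24,-0.15,-0.36,0,0,-0.4,-0.32,-0.2,-0.36,0,0,-0.4,-0.4,-0.248,-0.36,0,0,-0.4])

```text
time_s: 29.9
tcp_pos: [0.4672, 0.2027, 0.3583]
tcp_rot: [[-0.776, 0.63, -0.0], [0.63, 0.776, -0.0], [0.0, -0.001, -1.0]]
force: [0.3, -1.1, 0.4]
width: 0.139
grip_force: 61.7
```

```bash
python3 -c "
from h import *
s=readout.read_state();print(s['tcp_pos'],s['time_s'],s['width'],s['grip_force'])
go([.4516,-.0431,.345],182)
"
```

```text
[0.4672 0.2027 0.3583] 29.9 0.1386703897542739 61.716177463531494
go [-0.2855, -0.4013, 0.0268] [-0.0002, -0.0001, -0.2281]
```

Request:
carry_out(increments=[-0.286,-0.401,0.025,0,0,-0.228,-0.286,-0.401,0.025,0,0,-0.228,-0.286,-0.401,0.025,0,0,-0.228,-0.286,-0.401,0.025,0,0,-0.228,-0.286,-0.401,0.025,0,0,-0.228,-0.286,-0.401,0.025,0,0,-0.228,-0.286,-0.401,0.025,0,0,-0.228,-0.286,-0.401,0.025,0,0,-0.228])

```text
time_s: 30.7
tcp_pos: [0.4515, -0.0419, 0.3458]
tcp_rot: [[-1.0, -0.025, -0.001], [-0.025, 1.0, 0.001], [0.001, 0.001, -1.0]]
force: [1.0, -0.1, -1.3]
width: 0.145
grip_force: 61.7
```

```bash
cat >> h.py <<'E'
def ends(a,h,fn,u=(1,.0355,0),box=(190,90,340,220),k=5,ds=(.08,.09,.1,.11,-.09,-.1,-.11)):
    l,t,r,b=box;im=cv2.resize(a['img'][t:b,l:r,::-1],None,fx=k,fy=k,interpolation=cv2.INTER_CUBIC)
    for d in ds:
        q=((px(a,np.array(h)+np.array(u)*d)[0]-[l,t]+.5)*k-.5);cv2.drawMarker(im,tuple(int(i) for i in q),(0,0,255),0,8,1)
    cv2.imwrite('pics/'+fn,im)
E
python3 -c "
from h import *
s=readout.read_state();print(s['tcp_pos'],s['time_s'],s['width'],s['grip_force'])
stand([.6414,-.0022,.036])
go([.4516,-.0431,.2996],182.05)
"
```

```text
[ 0.4515 -0.0419  0.3458] 30.7 0.14470286864929208 61.68885827064514
stand [ 0.6412 -0.0022  0.0351] deg 2.0105722954900123 rearL [0.5619 0.1201] rearR [ 0.5707 -0.1297]
go [0.0003, -0.0048, 0.0926] [0.0002, -0.0001, -0.0027]
```

Request:
carry_out(increments=[0,-0.003,0.05,0,0,-0.003,0,-0.003,0.08,0,0,-0.003,0,-0.003,0.092,0,0,-0.003,0,-0.003,0.092,0,0,-0.003,0,-0.003,0.092,0,0,-0.003,0,-0.003,0.092,0,0,-0.003,0,-0.003,0.092,0,0,-0.003])

```text
time_s: 31.5
tcp_pos: [0.4522, -0.0428, 0.3007]
tcp_rot: [[-0.999, -0.037, 0.002], [-0.037, 0.999, -0.0], [-0.002, -0.0, -1.0]]
force: [-0.2, -0.2, -0.6]
width: 0.14
grip_force: 61.7
```

```bash
python3 -c "
from h import *
s=readout.read_state();print(s['tcp_pos'],s['tcp_rot'][0],s['time_s'],s['width'],s['grip_force'])
go([.4516,-.0431,.2996],182.05)
go([.495,-.0416,.2996],182.05)
"
```

```text
[ 0.4522 -0.0428  0.3007] [-0.9993 -0.0372  0.0016] 31.5 0.1395533391926833 61.69912576675415
go [0.0012, -0.0005, 0.0023] [-0.0001, 0.0005, 0.0004]
go [-0.0857, -0.0007, 0.0024] [-0.0001, 0.0005, 0.0004]
```

Request:
carry_out(increments=[-0.02,0,0.002,0,0,0,-0.03,0,0.002,0,0,0,-0.04,0,0.002,0,0,0,-0.05,0,0.002,0,0,0,-0.06,0,0.002,0,0,0,-0.07,0,0.002,0,0,0,-0.08,0,0.002,0,0,0,-0.088,0,0.002,0,0,0])

```text
time_s: 32.3
tcp_pos: [0.4963, -0.0413, 0.299]
tcp_rot: [[-0.999, -0.037, 0.0], [-0.037, 0.999, -0.0], [-0.0, -0.0, -1.0]]
force: [-0.6, 1.0, -0.7]
width: 0.141
grip_force: 61.7
```

Request:
carry_out(increments=[-0.012,0,0,0,0,0,-0.024,0,0,0,0,0,-0.036,0,0,0,0,0,-0.048,0,0,0,0,0,-0.06,0,0,0,0,0,-0.074,0,0,0,0,0,-0.088,0,0,0,0,0,-0.1,0,0,0,0,0])

```text
time_s: 33.1
tcp_pos: [0.5465, -0.0394, 0.299]
tcp_rot: [[-0.999, -0.037, 0.0], [-0.037, 0.999, -0.0], [-0.0, -0.0, -1.0]]
force: [-0.5, -0.1, -1.0]
width: 0.139
grip_force: 61.7
```

Request:
carry_out(increments=[-0.012,0,0,0,0,0,-0.024,0,0,0,0,0,-0.036,0,0,0,0,0,-0.048,0,0,0,0,0,-0.06,0,0,0,0,0,-0.074,0,0,0,0,0,-0.089,0,0,0,0,0,-0.089,0,0,0,0,0])

```text
time_s: 33.9
tcp_pos: [0.5915, -0.0378, 0.2991]
tcp_rot: [[-0.999, -0.037, 0.001], [-0.037, 0.999, -0.0], [-0.001, -0.0, -1.0]]
force: [1.2, 0.1, -0.7]
width: 0.141
grip_force: 61.7
```

```bash
python3 -c "
from h import *
s=readout.read_state();print(s['tcp_pos'],s['time_s'],s['width'],s['grip_force'],s['force'])
a=capture('scene');stand([.6412,-.0022,.036],[a,capture('top')])
ends(a,[.6426,-.0363,.13],'c7.png')
"
```

```text
[ 0.5915 -0.0378  0.2991] 33.9 0.14099803634941407 61.69955134391785 [ 1.1561  0.1389 -0.7111]
stand [ 0.6407 -0.0022  0.028 ] deg 1.6065011170688652 rearL [0.5622 0.1206] rearR [ 0.5692 -0.1293]
```

View pics/c7.png

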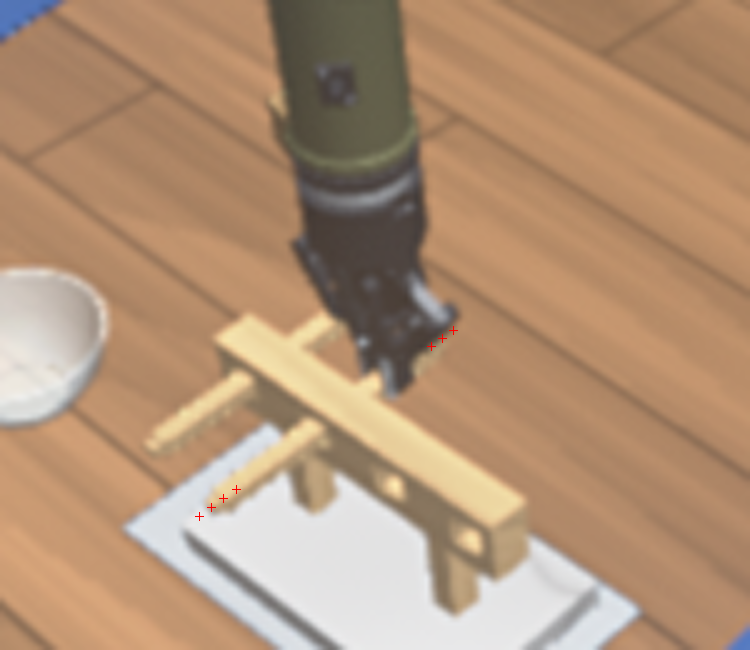

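The rod in hole 2 has its front end at about (212,505), close to the 100 mm marker. The rod in hole 3 has its end at about (152,447), which I'll measure again later. I'll release this one.

Request:
carry_out(increments=[-0.003,0,0.003,0,0,0,-0.003,0,0.003,0,0,0,-0.003,0,0.003,0,0,0,-0.003,0,0.003,0,0,0,-0.003,0,-0.08,0,0,0,-0.003,0,-0.17,0,0,0,-0.003,0,-0.22,0,0,0,-0.003,0,-0.22,0,0,0], jaw=0.4)

```text
time_s: 34.8
tcp_pos: [0.593, -0.0379, 0.4141]
tcp_rot: [[-0.999, -0.037, 0.01], [-0.037, 0.999, -0.001], [-0.01, -0.002, -1.0]]
force: [0.9, -0.8, 0.4]
width: 0.4
grip_force: 0.0
```

Request:
carry_out(increments=[0.1,0.8,0,0,0,0,0.1,0.8,0,0,0,0.1,0.1,0.8,0,0,0,0.47,0.1,0.8,0.05,0,0,0.47,0.1,0.8,0.1,0,0,0.47,0.1,0.8,0.1,0,0,0.47,0.1,0.8,0.1,0,0,0.47,0.1,0.8,0.1,0,0,0.47])

```text
time_s: 35.6
tcp_pos: [0.5304, 0.3354, 0.3632]
tcp_rot: [[-0.572, 0.82, -0.001], [0.82, 0.572, -0.001], [-0.0, -0.002, -1.0]]
force: [0.5, 0.9, 0.1]
width: 0.398
grip_force: 0.0
```

```bash
python3 -c "
from h import *
s=readout.read_state();print(s['tcp_pos'],s['time_s'],s['width'])
ps=rod((.4772,.3594),.003,88);rod((.394,.34),.003,101,ps)
v,_=stand([.6412,-.0022,.036],ps)
th=v[2]
for k,y in ((3,-.102),(2,-.034)):
    X=[v[0]-y*np.sin(th),v[1]+y*np.cos(th),th]
    for q in (ps,ps[:1],ps[1:]):
        f,c=fit(q,ROD,X,.121,(.015,.004,1.5));print('in hole',k,X[:2],f,'along',(f[0]-X[0]),c)
go([.477+.0018,.3594+.05,.23],88)
"
```

```text
[0.5304 0.3354 0.3632] 35.6 0.39822122241065727
rod [0.4771 0.3584] 87.35491807502297 -837
rod [0.4771 0.3608] 87.54003974064051 -516
rod [0.4766 0.3531] 87.34248341345062 -386
rod [0.389  0.3654] 100.55163317313803 -570
rod [0.3936 0.3394] 100.60553183689672 -456
rod [0.4213 0.343 ] 101.86576829961733 -215
stand [ 0.6414 -0.0025  0.0364] deg 2.0883180106332833 rearL [0.5619 0.1196] rearR [ 0.571  -0.1302]
in hole 3 [np.float64(0.6450904697431613), np.float64(-0.10447447054098057)] [ 0.6351 -0.1045  0.0388] along -0.01001279826484558 -474.27505717728764
in hole 3 [np.float64(0.6450904697431613), np.float64(-0.10447447054098057)] [ 0.6413 -0.1042  0.0512] along -0.003764669570921475 -277.90672453942136
in hole 3 [np.float64(0.6450904697431613), np.float64(-0.10447447054098057)] [ 0.635  -0.1043  0.0268] along -0.01010867466887666 -250.87028570441316
in hole 2 [np.float64(0.6426125527554306), np.float64(-0.036519633131110216)] [ 0.6304 -0.036   0.0274] along -0.012244175605565566 -428.89012303119193
in hole 2 [np.float64(0.6426125527554306), np.float64(-0.036519633131110216)] [ 0.646  -0.0319  0.0976] along 0.0034301031112619063 -286.4392557045756
in hole 2 [np.float64(0.6426125527554306), np.float64(-0.036519633131110216)] [ 0.6303 -0.0359  0.024 ] along -0.01226419069548601 -266.7996723302871
go [0.1723, 0.0001, 0.264] [-0.0013, -0.0007, 0.2075]
```

Request:
carry_out(increments=[0.172,0,0.15,0,0,0.207,0.172,0,0.15,0,0,0.207,0.172,0,0.2,0,0,0.207,0.172,0,0.264,0,0,0.207,0.172,0,0.264,0,0,0.207,0.172,0,0.264,0,0,0.207,0.172,0,0.264,0,0,0.207,0.172,0,0.264,0,0,0.207])

```text
time_s: 36.5
tcp_pos: [0.4823, 0.4041, 0.2334]
tcp_rot: [[0.035, 0.999, 0.001], [0.999, -0.035, 0.001], [0.001, 0.001, -1.0]]
force: [0.2, 0.8, 0.8]
width: 0.396
grip_force: 0.0
```

```bash
python3 -c "
from h import *
s=readout.read_state();print(s['tcp_pos'],s['time_s'],s['width'])
ps=rod((.4772,.3594),.003,88)
go([.4793,.41,.1785],87.5)
"
```

```text
[0.4823 0.4041 0.2334] 36.5 0.39641960179237434
rod [0.4775 0.3601] 87.62826029968419 -736
rod [0.4775 0.3608] 87.43480237215023 -515
rod [0.4727 0.3586] 92.33355034426677 -247
go [0.0114, -0.0066, 0.1103] [0.0005, -0.0004, 0.0026]
```

Request:
carry_out(increments=[0.011,-0.006,0.06,0,0,0.003,0.011,-0.006,0.09,0,0,0.003,0.011,-0.006,0.105,0,0,0.003,0.011,-0.006,0.11,0,0,0.003,0.011,-0.006,0.11,0,0,0.003,0.011,-0.006,0.11,0,0,0.003])

```text
time_s: 37.2
tcp_pos: [0.4795, 0.41, 0.1786]
tcp_rot: [[0.045, 0.999, 0.001], [0.999, -0.045, 0.001], [0.001, 0.001, -1.0]]
force: [0.2, -0.3, -0.0]
width: 0.399
grip_force: 0.0
```

Request:
carry_out(increments=[0,0,0,0,0,0,0,0,0,0,0,0,0,0,0,0,0,0,0,0,0,0,0,0,0,0,0,0,0,0], jaw=0)

```text
time_s: 37.7
tcp_pos: [0.4794, 0.4101, 0.1788]
tcp_rot: [[0.045, 0.999, 0.002], [0.999, -0.045, 0.001], [0.001, 0.001, -1.0]]
force: [0.1, -0.6, 5.6]
width: 0.142
grip_force: 62.3
```

Request:
carry_out(increments=[0,0,-0.1,0,0,0,0,0,-0.2,0,0,0,0,0,-0.3,0,0,0,-0.08,-0.01,-0.36,0,0,-0.1,-0.16,-0.02,-0.36,0,0,-0.4,-0.24,-0.03,-0.36,0,0,-0.4,-0.32,-0.04,-0.36,0,0,-0.4,-0.42,-0.04,-0.36,0,0,-0.4])

```text
time_s: 38.5
tcp_pos: [0.4488, 0.204, 0.3578]
tcp_rot: [[-0.644, 0.765, -0.0], [0.765, 0.644, 0.0], [0.0, 0.0, -1.0]]
force: [0.9, -1.0, -0.5]
width: 0.14
grip_force: 61.6
```

```bash
python3 -c "
from h import *
s=readout.read_state();print(s['tcp_pos'],s['time_s'],s['width'],s['grip_force'])
go([.4502,.0248,.345],182)
"
```

```text
[0.4488 0.204  0.3578] 38.5 0.13999737051250635 61.596386432647705
go [-0.2761, -0.2286, 0.0255] [0.0001, -0.0001, -0.2885]
```

Request:
carry_out(increments=[-0.276,-0.229,0.025,0,0,-0.289,-0.276,-0.229,0.025,0,0,-0.289,-0.276,-0.229,0.025,0,0,-0.289,-0.276,-0.229,0.025,0,0,-0.289,-0.276,-0.229,0.025,0,0,-0.289,-0.276,-0.229,0.025,0,0,-0.289,-0.276,-0.229,0.025,0,0,-0.289,-0.276,-0.229,0.025,0,0,-0.289])

```text
time_s: 39.3
tcp_pos: [0.4496, 0.0255, 0.3451]
tcp_rot: [[-1.0, -0.029, -0.0], [-0.029, 1.0, 0.0], [0.0, 0.0, -1.0]]
force: [0.6, -0.7, -1.2]
width: 0.138
grip_force: 61.6
```

```bash
python3 -c "
from h import *
s=readout.read_state();print(s['tcp_pos'],s['time_s'],s['width'],s['grip_force'])
stand([.6413,-.0024,.036])
go([.4502,.0248,.2988],182.05)
"
```

```text
[0.4496 0.0255 0.3451] 39.3 0.13837890991445762 61.60903573036194
stand [ 0.6411 -0.0025  0.034 ] deg 1.9490273699753518 rearL [0.5619 0.1199] rearR [ 0.5704 -0.1299]
go [-0.001, -0.0021, 0.0927] [-0.0, -0.0001, -0.0028]
```

Request:
carry_out(increments=[0,-0.001,0.05,0,0,-0.003,0,-0.001,0.08,0,0,-0.003,0,-0.001,0.092,0,0,-0.003,0,-0.001,0.092,0,0,-0.003,0,-0.001,0.092,0,0,-0.003,0,-0.001,0.092,0,0,-0.003,0,-0.001,0.092,0,0,-0.003])

```text
time_s: 40.1
tcp_pos: [0.4502, 0.0254, 0.2999]
tcp_rot: [[-0.999, -0.038, 0.002], [-0.038, 0.999, -0.0], [-0.002, -0.0, -1.0]]
force: [-0.5, 0.4, -0.8]
width: 0.142
grip_force: 61.6
```

```bash
python3 -c "
from h import *
s=readout.read_state();print(s['tcp_pos'],s['tcp_rot'][0],s['time_s'],s['width'],s['grip_force'])
go([.4502,.0248,.2988],182.05)
go([.495,.0264,.2988],182.05)
"
```

```text
[0.4502 0.0254 0.2999] [-0.9993 -0.0384  0.0016] 40.1 0.14167087054090297 61.61127805709839
go [0.0001, -0.0011, 0.0022] [-0.0, 0.0005, 0.0008]
go [-0.0896, -0.0014, 0.0024] [-0.0, 0.0005, 0.0008]
```

Request:
carry_out(increments=[-0.02,-0.001,0.002,0,0,0.001,-0.03,-0.001,0.002,0,0,0.001,-0.04,-0.001,0.002,0,0,0.001,-0.05,-0.001,0.002,0,0,0.001,-0.06,-0.001,0.002,0,0,0.001,-0.07,-0.001,0.002,0,0,0.001,-0.08,-0.001,0.002,0,0,0.001,-0.09,-0.001,0.002,0,0,0.001])

```text
time_s: 40.9
tcp_pos: [0.4953, 0.0266, 0.2982]
tcp_rot: [[-0.999, -0.035, -0.0], [-0.035, 0.999, -0.0], [0.0, 0.0, -1.0]]
force: [-0.5, 0.1, -0.3]
width: 0.139
grip_force: 61.6
```

Request:
carry_out(increments=[-0.012,0,0,0,0,0,-0.024,0,0,0,0,0,-0.036,0,0,0,0,0,-0.048,0,0,0,0,0,-0.06,0,0,0,0,0,-0.074,0,0,0,0,0,-0.088,0,0,0,0,0,-0.1,0,0,0,0,0])

```text
time_s: 41.7
tcp_pos: [0.5456, 0.0284, 0.2982]
tcp_rot: [[-0.999, -0.035, 0.0], [-0.035, 0.999, 0.0], [-0.0, 0.0, -1.0]]
force: [0.3, -0.0, -0.4]
width: 0.142
grip_force: 61.6
```

Request:
carry_out(increments=[-0.012,0,0,0,0,0,-0.024,0,0,0,0,0,-0.036,0,0,0,0,0,-0.048,0,0,0,0,0,-0.06,0,0,0,0,0,-0.074,0,0,0,0,0,-0.091,0,0,0,0,0,-0.091,0,0,0,0,0])

```text
time_s: 42.5
tcp_pos: [0.5918, 0.0299, 0.2983]
tcp_rot: [[-0.999, -0.035, 0.002], [-0.035, 0.999, -0.0], [-0.002, -0.0, -1.0]]
force: [0.0, -1.0, 0.4]
width: 0.14
grip_force: 61.6
```

```bash
python3 -c "
from h import *
s=readout.read_state();print(s['tcp_pos'],s['time_s'],s['width'],s['grip_force'],s['force'])
a=capture('scene');stand([.6412,-.0022,.036],[a,capture('top')])
for k,y in enumerate((.102,.034,-.034,-.102)): ends(a,[.6412-y*.036,-.0024+y,.13],'c8.png') if k==1 else None
"
```

```text
[0.5918 0.0299 0.2983] 42.5 0.14035456293642876 61.605069637298584 [ 0.0466 -0.9597  0.4233]
stand [ 0.6408 -0.0016  0.0332] deg 1.9028772618324508 rearL [0.5617 0.1208] rearR [ 0.57   -0.1291]
```

View pics/c8.png

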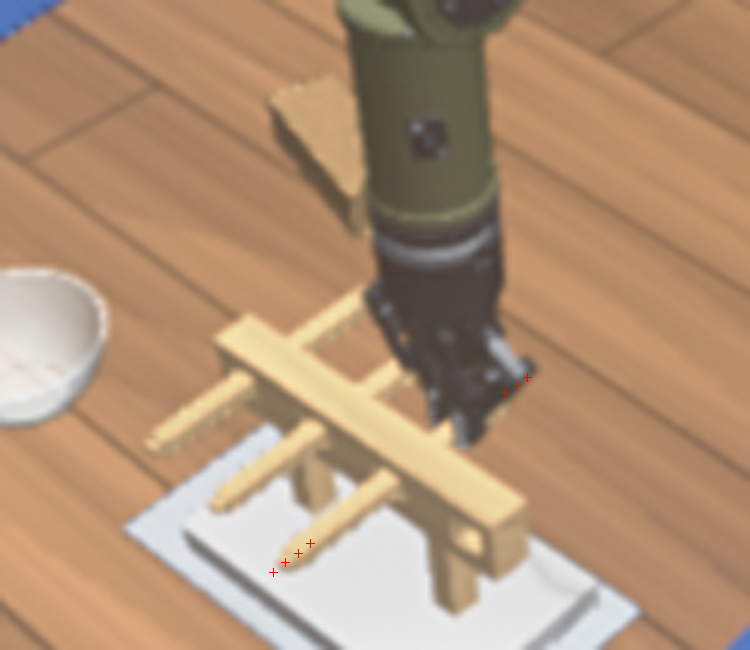

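The rod in hole 1 has its front end at about (284,563), on the 100 mm marker. I'll release it and fetch the last rod.

Request:
carry_out(increments=[-0.001,0,0.003,0,0,0,-0.001,0,0.003,0,0,0,-0.001,0,0.003,0,0,0,-0.001,0,0.003,0,0,0,0,0,-0.08,0,0,0,0,0,-0.17,0,0,0,0,0,-0.22,0,0,0,0,0,-0.22,0,0,0], jaw=0.4)

```text
time_s: 43.4
tcp_pos: [0.5916, 0.0299, 0.4133]
tcp_rot: [[-0.999, -0.035, 0.01], [-0.035, 0.999, -0.0], [-0.01, -0.001, -1.0]]
force: [-0.7, 0.0, -0.6]
width: 0.397
grip_force: 0.0
```

Request:
carry_out(increments=[0.1,0.6,0,0,0,0,0.2,0.6,0,0,0,0.1,0.2,0.6,0,0,0,0.45,0.2,0.6,0.05,0,0,0.45,0.2,0.6,0.1,0,0,0.45,0.2,0.6,0.1,0,0,0.45,0.2,0.6,0.1,0,0,0.45,0.2,0.6,0.1,0,0,0.45])

```text
time_s: 44.2
tcp_pos: [0.4766, 0.3296, 0.355]
tcp_rot: [[-0.565, 0.825, -0.006], [0.825, 0.565, -0.001], [0.003, -0.005, -1.0]]
force: [0.2, -0.2, 0.0]
width: 0.402
grip_force: 0.0
```

```bash
python3 -c "
from h import *
s=readout.read_state();print(s['tcp_pos'],s['time_s'],s['width'])
ps=rod((.394,.34),.003,101)
u=np.radians(101);go([.394+.05*np.cos(u),.34+.05*np.sin(u),.23],101)
"
```

```text
[0.4766 0.3296 0.355 ] 44.2 0.40172211802704055
rod [0.4209 0.3607] 102.34472859442975 -644
rod [0.4173 0.3784] 102.09940006467009 -512
rod [0.4267 0.3348] 101.99073003784645 -366
go [0.2088, -0.0834, 0.2533] [-0.001, 0.0002, 0.1314]
```

```bash
python3 -c "
from h import *
ps=rod((.4173,.378),.003,102,span=(.02,.02,6))
for n,p in zip('st',ps): print([(round(r['p'],2),w(p,*r['location'],.003)[:2]) for r in landmark_of(p,'rod1')])
a=ps[0];cv2.imwrite('pics/c9.png',np.vstack([cv2.resize(a['img'][180:300,310:460,::-1],None,fx=4,fy=4),cv2.resize(ps[1]['img'][190:220,190:340,::-1],None,fx=4,fy=4)])[:600])
"
```

```text
rod [0.4173 0.3784] 102.25265208721707 -737
rod [0.4172 0.3784] 102.10029705301307 -512
rod [0.4217 0.3582] 102.51015596512127 -344
[(0.9, array([0.3364, 0.6516])), (0.71, array([ 0.5741, -0.1306])), (0.65, array([0.4155, 0.3789])), (0.6, array([ 0.5936, -0.0435])), (0.58, array([ 0.5821, -0.2157]))]
[(0.78, array([ 0.6723, -0.0454])), (0.75, array([0.4187, 0.3776])), (0.73, array([0.3503, 0.6404])), (0.51, array([0.6633, 0.0291])), (0.42, array([ 0.7087, -0.3175]))]
```

View pics/c9.png

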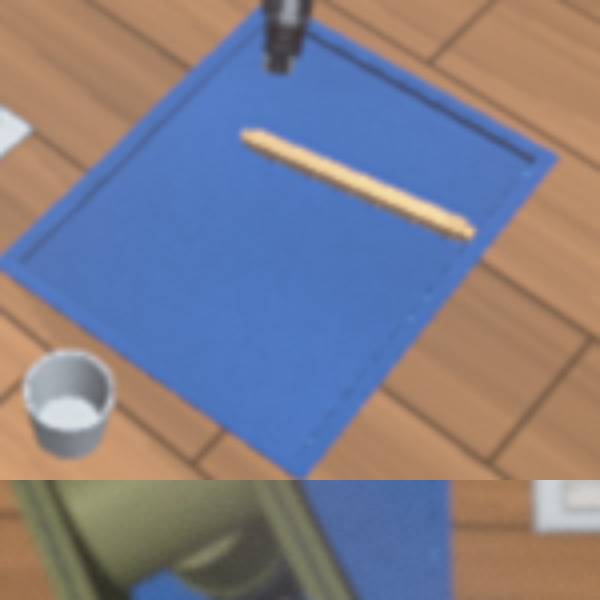

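The crop shows the last rod knocked to a new place on the tray floor, lying from (250,133) to (470,232), about (0.417, 0.378) at 102 degrees. Fit and network agree.

```bash
python3 -c "
from h import *
go([.4067,.4273,.23],102.2)
"
```

```text
go [0.251, -0.0052, 0.2563] [0.0, 0.0001, 0.1244]
```

Request:
carry_out(increments=[0.251,-0.005,0.15,0,0,0.124,0.251,-0.005,0.15,0,0,0.124,0.251,-0.005,0.2,0,0,0.124,0.251,-0.005,0.25,0,0,0.124,0.251,-0.005,0.25,0,0,0.124,0.251,-0.005,0.25,0,0,0.124,0.251,-0.005,0.25,0,0,0.124])

```text
time_s: 45.2
tcp_pos: [0.4082, 0.428, 0.2352]
tcp_rot: [[-0.211, 0.978, 0.003], [0.978, 0.211, 0.002], [0.001, 0.003, -1.0]]
force: [-0.1, 1.0, -0.1]
width: 0.401
grip_force: 0.0
```

```bash
python3 -c "
from h import *
s=readout.read_state();print(s['tcp_pos'],s['time_s'],s['width'])
rod((.4173,.378),.003,102,span=(.015,.015,5))
go([.4067,.4273,.1785],102.2)
"
```

```text
[0.4082 0.428  0.2352] 45.2 0.40082208449825424
rod [0.4177 0.3776] 101.92262111445851 -836
rod [0.4172 0.3784] 102.1533206376219 -522
rod [0.4189 0.3752] 101.2327350111675 -332
go [-0.001, -0.0036, 0.114] [0.0012, -0.0006, -0.0004]
```

Request:
carry_out(increments=[0,-0.003,0.06,0,0,0,0,-0.003,0.09,0,0,0,0,-0.003,0.108,0,0,0,0,-0.003,0.113,0,0,0,0,-0.003,0.113,0,0,0,0,-0.003,0.113,0,0,0])

```text
time_s: 45.9
tcp_pos: [0.4056, 0.4282, 0.1777]
tcp_rot: [[-0.211, 0.977, 0.001], [0.977, 0.211, 0.001], [0.001, 0.002, -1.0]]
force: [-0.7, 0.1, 0.7]
width: 0.396
grip_force: 0.0
```

Request:
carry_out(increments=[0,0,0,0,0,0,0,0,0,0,0,0,0,0,0,0,0,0,0,0,0,0,0,0,0,0,0,0,0,0], jaw=0)

```text
time_s: 46.4
tcp_pos: [0.4054, 0.4282, 0.1777]
tcp_rot: [[-0.211, 0.977, 0.001], [0.977, 0.211, 0.001], [0.001, 0.002, -1.0]]
force: [0.7, -1.0, 6.0]
width: 0.142
grip_force: 61.6
```

Request:
carry_out(increments=[0,0,-0.1,0,0,0,0,0,-0.2,0,0,0,0,0,-0.3,0,0,0,-0.08,0,-0.36,0,0,-0.1,-0.16,0,-0.36,0,0,-0.4,-0.24,0,-0.36,0,0,-0.4,-0.32,-0.007,-0.36,0,0,-0.4,-0.363,-0.007,-0.36,0,0,-0.4])

```text
time_s: 47.2
tcp_pos: [0.4394, 0.2471, 0.3568]
tcp_rot: [[-0.823, 0.568, -0.001], [0.568, 0.823, -0.001], [-0.0, -0.001, -1.0]]
force: [0.0, 1.1, -0.8]
width: 0.146
grip_force: 60.9
```

```bash
python3 -c "
from h import *
s=readout.read_state();print(s['tcp_pos'],s['time_s'],s['width'],s['grip_force'])
go([.4477,.0932,.345],182)
"
```

```text
[0.4394 0.2471 0.3568] 47.2 0.14642145161453105 60.89678406715393
go [-0.1885, -0.2439, 0.0239] [-0.0005, -0.0001, -0.2034]
```

Request:
carry_out(increments=[-0.188,-0.244,0.025,0,0,-0.204,-0.188,-0.244,0.025,0,0,-0.204,-0.188,-0.244,0.025,0,0,-0.204,-0.188,-0.244,0.025,0,0,-0.204,-0.188,-0.244,0.025,0,0,-0.204,-0.188,-0.244,0.025,0,0,-0.204,-0.188,-0.244,0.025,0,0,-0.204,-0.188,-0.244,0.025,0,0,-0.204])

```text
time_s: 48.0
tcp_pos: [0.4473, 0.0964, 0.3442]
tcp_rot: [[-1.0, -0.031, 0.0], [-0.031, 1.0, 0.0], [-0.0, 0.0, -1.0]]
force: [-0.7, -0.5, 0.6]
width: 0.141
grip_force: 60.9
```

```bash
python3 -c "
from h import *
s=readout.read_state();print(s['tcp_pos'],s['time_s'],s['width'],s['grip_force'])
stand([.6413,-.0024,.036])
go([.4477,.0932,.2977],182)
"
```

```text
[0.4473 0.0964 0.3442] 48.0 0.1408882058593444 60.890854597091675
stand [ 0.6413 -0.0026  0.037 ] deg 2.121558492897323 rearL [0.5617 0.1196] rearR [ 0.5709 -0.1302]
go [-0.0006, -0.0066, 0.093] [0.0, 0.0, -0.0009]
```

Request:
carry_out(increments=[0,-0.006,0.05,0,0,-0.001,0,-0.006,0.08,0,0,-0.001,0,-0.006,0.092,0,0,-0.001,0,-0.006,0.092,0,0,-0.001,0,-0.006,0.092,0,0,-0.001,0,-0.006,0.092,0,0,-0.001,0,-0.006,0.092,0,0,-0.001])

```text
time_s: 48.8
tcp_pos: [0.4478, 0.093, 0.2989]
tcp_rot: [[-0.999, -0.035, 0.002], [-0.035, 0.999, 0.0], [-0.002, 0.0, -1.0]]
force: [-0.0, 0.7, -0.6]
width: 0.141
grip_force: 60.9
```

```bash
python3 -c "
from h import *
s=readout.read_state();print(s['tcp_pos'],s['tcp_rot'][0],s['time_s'],s['width'],s['grip_force'])
go([.4477,.0931,.2977],182)
go([.493,.0946,.2977],182)
"
```

```text
[0.4478 0.093  0.2989] [-0.9994 -0.035   0.0017] 48.8 0.14120714045794916 60.885246992111206
go [0.0002, 0.0002, 0.0024] [0.0, 0.0005, 0.0]
go [-0.0905, 0.0, 0.0026] [0.0, 0.0005, 0.0]
```

Request:
carry_out(increments=[-0.02,0,0.002,0,0,0,-0.03,0,0.002,0,0,0,-0.04,0,0.002,0,0,0,-0.05,0,0.002,0,0,0,-0.06,0,0.002,0,0,0,-0.07,0,0.002,0,0,0,-0.08,0,0.002,0,0,0,-0.09,0,0.002,0,0,0])

```text
time_s: 49.6
tcp_pos: [0.4928, 0.0945, 0.2971]
tcp_rot: [[-0.999, -0.035, -0.0], [-0.035, 0.999, -0.0], [0.0, -0.0, -1.0]]
force: [0.2, -0.1, 0.1]
width: 0.144
grip_force: 60.9
```

Request:
carry_out(increments=[-0.012,0,0,0,0,0,-0.024,0,0,0,0,0,-0.036,0,0,0,0,0,-0.048,0,0,0,0,0,-0.06,0,0,0,0,0,-0.074,0,0,0,0,0,-0.088,0,0,0,0,0,-0.1,0,0,0,0,0])

```text
time_s: 50.4
tcp_pos: [0.5431, 0.0962, 0.2972]
tcp_rot: [[-0.999, -0.035, 0.0], [-0.035, 0.999, -0.0], [-0.0, -0.0, -1.0]]
force: [-0.5, 0.3, -0.3]
width: 0.141
grip_force: 60.9
```

Request:
carry_out(increments=[-0.012,0,0,0,0,0,-0.024,0,0,0,0,0,-0.036,0,0,0,0,0,-0.048,0,0,0,0,0,-0.06,0,0,0,0,0,-0.074,0,0,0,0,0,-0.088,0,0,0,0,0,-0.088,0,0,0,0,0])

```text
time_s: 51.2
tcp_pos: [0.5876, 0.0978, 0.2973]
tcp_rot: [[-0.999, -0.035, 0.001], [-0.035, 0.999, 0.0], [-0.001, 0.0, -1.0]]
force: [0.0, -0.3, -0.4]
width: 0.14
grip_force: 60.9
```

```bash
python3 -c "
from h import *
s=readout.read_state();print(s['tcp_pos'],s['time_s'],s['width'],s['grip_force'],s['force'])
a=capture('scene');stand([.6412,-.0022,.036],[a,capture('top')])
ends(a,[.6376,.0998,.13],'c10.png',box=(200,100,350,230))
"
```

```text
[0.5876 0.0978 0.2973] 51.2 0.13988450603619962 60.8869206905365 [ 0.0186 -0.3234 -0.3796]
stand [ 0.6408 -0.0027  0.0418] deg 2.397163043853064 rearL [0.5607 0.1191] rearR [ 0.5711 -0.1307]
```

View pics/c10.png

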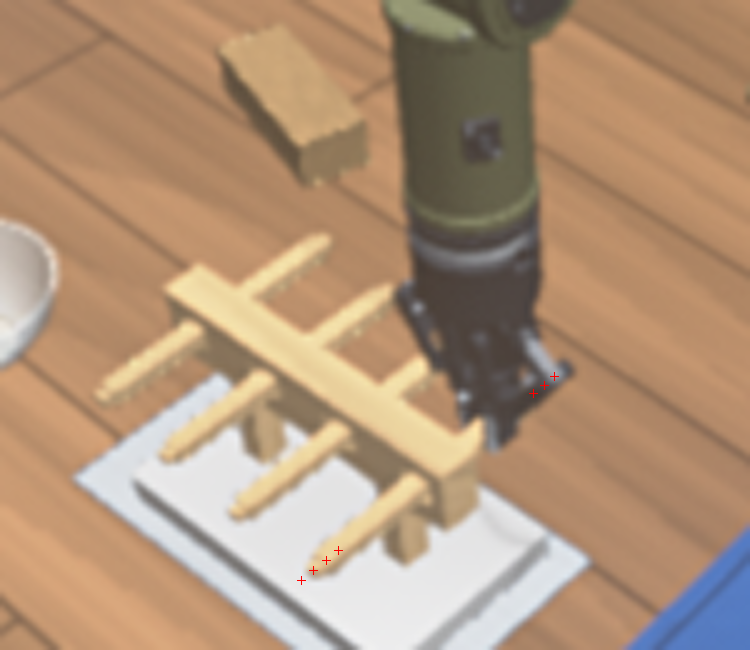

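The last rod's front end is on the 100 mm marker at (313,571). I'll release it, back away, and take a final check.

Request:
carry_out(increments=[0,0,0.003,0,0,0,0,0,0.003,0,0,0,0,0,0.003,0,0,0,0,0,0.003,0,0,0,0,0,-0.08,0,0,0,0,0,-0.17,0,0,0,0,0,-0.22,0,0,0,0,0,-0.22,0,0,0], jaw=0.4)

```text
time_s: 52.1
tcp_pos: [0.5876, 0.0979, 0.4123]
tcp_rot: [[-0.999, -0.035, 0.01], [-0.035, 0.999, 0.001], [-0.01, 0.001, -1.0]]
force: [0.6, -0.1, 0.7]
width: 0.404
grip_force: 0.0
```

Request:
carry_out(increments=[0.1,0.5,0,0,0,0,0.3,0.5,0,0,0,0,0.35,0.5,0,0,0,0,0.35,0.5,0,0,0,0,0.35,0.5,0,0,0,0,0.35,0.5,0,0,0,0,0.35,0.5,0,0,0,0,0.35,0.5,0,0,0,0])

```text
time_s: 52.9
tcp_pos: [0.4012, 0.3424, 0.4064]
tcp_rot: [[-0.999, -0.039, -0.001], [-0.039, 0.999, -0.001], [0.001, -0.001, -1.0]]
force: [1.4, -0.5, 0.4]
width: 0.401
grip_force: 0.0
```

```bash
python3 -c "
from h import *
s=readout.read_state();print(s['tcp_pos'],s['time_s'])
a,b=capture('scene'),capture('top');v,_=stand([.6412,-.0022,.036],[a,b])
ims=[]
for p,(l,t,r,bb) in ((a,(200,110,320,230)),(b,(315,140,435,250))):
    k=5 if p is b else 5
    im=cv2.resize(p['img'][t:bb,l:r,::-1],None,fx=k,fy=k,interpolation=cv2.INTER_CUBIC)
    for y in (.102,.034,-.034,-.102):
        for d in (.09,.1,-.09,-.1):
            X=[v[0]+d*np.cos(v[2])-y*np.sin(v[2]),v[1]+d*np.sin(v[2])+y*np.cos(v[2]),.133]
            q=(px(p,X)[0]-[l,t]+.5)*k-.5;cv2.circle(im,tuple(int(round(i)) for i in q),2,(0,0,255),-1)
    ims.append(im[:550])
cv2.imwrite('pics/f1.png',cv2.resize(np.hstack(ims),None,fx=.66,fy=.66,interpolation=cv2.INTER_AREA))
"
```

```text
[0.4012 0.3424 0.4064] 52.9
stand [ 0.6413 -0.0026  0.0376] deg 2.1522403895752946 rearL [0.5616 0.1195] rearR [ 0.571  -0.1303]
```

View pics/f1.png

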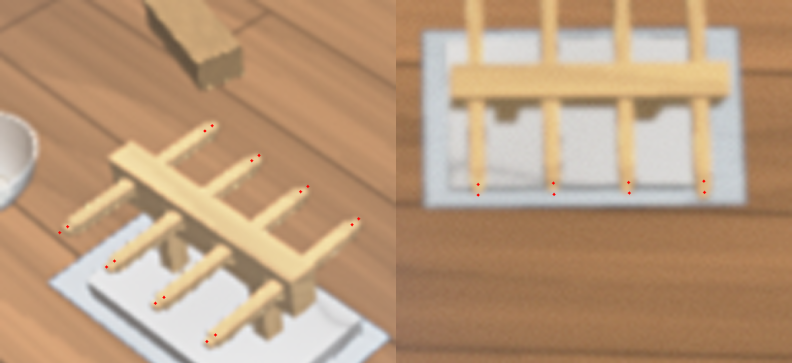

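The final view shows all four rods through the rail, their ends within about 5 mm of the ±100 mm markers on both sides. The slab is inside the plate and square with it. I'm handing in.

```bash
python3 -c "
from h import *
print(ticket.close_job())"
```

```text
the job is handed in; nothing more can be done
None
```

I handed the job in, without a verdict shown: the slab stands on the plate, square to it within about 0.3°, after 5 right and 4 left corner pushes, and all four rods sit in their own holes, centred to about 5 mm.

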